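# Empty the die and nest the carbide blanks by shape

## Robot

A 6-joint arm with a two-finger parallel gripper is mounted at the origin on the work surface. World frame = base frame: x ahead of the robot, y to its left, z up, the work surface at z = 0. Lengths are in mm, angles in rad, forces in N, time in s.
With the tool pointing down it reaches from about 300 to 775 mm from the base axis. Payload 14.6 kg.
Tool frame: the origin (TCP) lies between the finger pads; the fingertips stand manip.nose_length ahead of it and the grasp point (between the pads) lies 11 mm behind it (manip.nose_length is the distance from the TCP to the fingertips, in mm); z points along the fingers, y is the line along which they close (so a half turn about z gives the same grasp; the last joint's range is limited). The gripper opens to 94 mm and grips with 3 to 60 N. Pads are 16 mm wide; open, the fingers measure 119 mm over their backs; the gripper's body (75 mm by 177 mm) begins 78 mm behind the grasp point.
Start: joints at [1.209, 0.3, 1.521, -0, 1.321, -0.067], TCP at [159.799, 526.264, 213.446] pointing down, gripper open.
Joint ranges: [-3.03, 3.03], [-0.79, 2.21], [0.23, 2.52], [-1.04, 4.18], [0, 3.07], [-2.55, 2.55]. Speed limits (rad/s): [2.22, 2.22, 2.57, 3.14, 3.14, 3.14].

## Interface

Orientations are given as [roll, pitch, yaw] about the fixed x, y, z axes, in that order (R = Rz(yaw) Ry(pitch) Rx(roll)).
In Python, from cell import manip, cams, job gives the robot as it stands.
- The arm moves only by the tool jog_arm, never from a script. Its argument "commands" is a list of rows, each an object of numbers: "dx", "dy", "dz": the shift along the tool's x, y, z each as a share of 40 mm, from -1 to 1; "ax", "ay", "az": the turn, a rotation vector about the tool's x, y, z each as a share of 10 degrees, from -1 to 1; "gripper": the closure, from 0 (fully open) to 1 (shut). A call has 1 to 10 rows; each row shifts and turns the commanded pose from where the row before left it, along the tool's axes as they then stand; what a row does not reach is not made up. A row lasts 1/8 s, in which the tool goes at most 62.5 mm and 10.7 degrees, less where a joint would pass 70% of its speed; a pose out of reach is approached as far as the arm can. A call with a number of a shift or a turn outside -1 to 1 is refused whole. A call with a gripper value outside its range is refused whole. The fingers move at their own pace and stop on an object; "squeeze" is the grip in N (left out, the last holds). Time passes only in rows, so rows that do not move let the fingers close. It gives the time, the measured TCP pose, the force, the opening and the grip force at its end, in the units of the state.
- manip.read_state(): the state, without advancing time (a new reading comes with each control period).
- cams.camera(name): name is "scene" or "top" or "wrist"; returns a dict with "image" (420x560x3 uint8, red, green, blue), "fx", "fy", "cx", "cy" (pixels), "world_to_cam" (4x4, takes a point from world to camera coordinates). Camera axes: x right, y down, z forward; pixel columns grow to the right and rows downward; lengths in mm; the calibration is good to about 2 mm. The wrist camera is an equidistant fisheye: a pixel r from the principal point sees the ray r / f radians off the axis. A picture is of the moment at which its call begins. There is no depth.
- job.sign_off(): hands the job in; it is judged then, once.
The state is a dict: "clock": time; "joints": joint angles; "qd": joint speeds; "effort": joint torques, N m; "eef_pos": TCP position; "eef_rot": TCP orientation; "wrist_force": force on the tool from outside, world axes, zero at the start; "moment": the same for the moment, N m; "finger_gap": finger opening in mm; "finger_force": force on a finger pad.
Only numpy, scipy, OpenCV 4.12 (cv2) and the standard library are available. Lean on these libraries where they do the work, as an engineer would, in place of code of your own. Each camera call takes 0.05 s, during which the arm holds its last target. There are 200 camera calls.

## Task

Lift the cover off the pressing die, set it aside, and take the newly formed diamond blank out of the cavity. Lay it and every blank on the sorting mat flat and fully down in the tray pocket of its own shape, and put the cover back on the empty die, lying level inside the rim. Do not push the jar or the screwdriver about.

Things in the scene. Friction and masses are not known exactly. Their poses are not given: they have to be found in the camera images.
- disc: round disc blank, 44 mm diameter; 20 mm thick, dark grey carbide, 380 g, same top and bottom, black mark in the middle. Origin: its centre; z up. May be absent. Starts flat on the sorting mat.
- square: square blank, 38 x 38 mm, sides square to its x and y axes; 20 mm thick, dark grey carbide, 360 g, same top and bottom, black mark in the middle. Origin: its centre; z up. May be absent. Starts flat on the sorting mat.
- small_square: small square blank, 26 x 26 mm, sides square to its x and y axes; 20 mm thick, dark grey carbide, 180 g, same top and bottom, black mark in the middle. Origin: its centre; z up. May be absent. Starts flat on the sorting mat.
- hexagon: regular hexagonal blank, 38 mm across flats (44 mm across corners); flats face +x, -x and 60 degrees either side of them; 20 mm thick, dark grey carbide, 310 g, same top and bottom, black mark in the middle. Origin: its centre; z up. May be absent. Starts flat on the sorting mat.
- triangle: equal-sided triangle with cut corners: 3 long sides (38 mm) 16.7 mm from the centre, facing 60, 180, 300 degrees from +x; 3 short flats (10 mm) 24.8 mm from the centre, facing 0, 120, 240 degrees, each parallel to a long side 41.5 mm away; 20 mm thick, dark grey carbide, 300 g, same top and bottom, black mark in the middle. Origin: its centre; z up. May be absent. Starts flat on the sorting mat.
- bar: rectangular bar blank, 52 mm along x, 24 mm along y; 20 mm thick, dark grey carbide, 310 g, same top and bottom, black mark in the middle. Origin: its centre; z up. May be absent. Starts flat on the sorting mat.
- diamond: rhombus blank, 65 degree corners, long diagonal (60.7 mm) along x, short 38.7 mm along y; parallel sides 32.6 mm apart, normals 57.5 and 122.5 degrees from +x. Starts in the die under the cover, its x at +32.5 degrees to the die's x; 20 mm thick, dark grey carbide, 290 g, same top and bottom, black mark in the middle. Origin: its centre; z up.
- nest_disc: grey nest block on the white tray, fixed, 82x82x11 mm, with a 7 mm deep pocket in the outline of the disc, 2 mm room all round, centred; x axes aligned (or by symmetry) to fit. Origin: centre of its underside, 3 mm over the counter; pocket floor at z 4 mm: a seated blank's centre is at z 14 mm, its top 13 mm proud. Blocks 84 mm apart, 2 by 4, in any order, one of them plain.
- nest_square: grey nest block on the white tray, fixed, 82x82x11 mm, with a 7 mm deep pocket in the outline of the square, 2 mm room all round, centred; x axes aligned (or by symmetry) to fit. Origin: centre of its underside, 3 mm over the counter; pocket floor at z 4 mm: a seated blank's centre is at z 14 mm, its top 13 mm proud. Blocks 84 mm apart, 2 by 4, in any order, one of them plain.
- nest_small_square: grey nest block on the white tray, fixed, 82x82x11 mm, with a 7 mm deep pocket in the outline of the small square, 2 mm room all round, centred; x axes aligned (or by symmetry) to fit. Origin: centre of its underside, 3 mm over the counter; pocket floor at z 4 mm: a seated blank's centre is at z 14 mm, its top 13 mm proud. Blocks 84 mm apart, 2 by 4, in any order, one of them plain.
- nest_hexagon: grey nest block on the white tray, fixed, 82x82x11 mm, with a 7 mm deep pocket in the outline of the hexagon, 2 mm room all round, centred; x axes aligned (or by symmetry) to fit. Origin: centre of its underside, 3 mm over the counter; pocket floor at z 4 mm: a seated blank's centre is at z 14 mm, its top 13 mm proud. Blocks 84 mm apart, 2 by 4, in any order, one of them plain.
- nest_triangle: grey nest block on the white tray, fixed, 82x82x11 mm, with a 7 mm deep pocket in the outline of the triangle, 2 mm room all round, centred; x axes aligned (or by symmetry) to fit. Origin: centre of its underside, 3 mm over the counter; pocket floor at z 4 mm: a seated blank's centre is at z 14 mm, its top 13 mm proud. Blocks 84 mm apart, 2 by 4, in any order, one of them plain.
- nest_bar: grey nest block on the white tray, fixed, 82x82x11 mm, with a 7 mm deep pocket in the outline of the bar, 2 mm room all round, centred; x axes aligned (or by symmetry) to fit. Origin: centre of its underside, 3 mm over the counter; pocket floor at z 4 mm: a seated blank's centre is at z 14 mm, its top 13 mm proud. Blocks 84 mm apart, 2 by 4, in any order, one of them plain.
- nest_diamond: grey nest block on the white tray, fixed, 82x82x11 mm, with a 7 mm deep pocket in the outline of the diamond, 2 mm room all round, centred; x axes aligned (or by symmetry) to fit. Origin: centre of its underside, 3 mm over the counter; pocket floor at z 4 mm: a seated blank's centre is at z 14 mm, its top 13 mm proud. Blocks 84 mm apart, 2 by 4, in any order, one of them plain.
- die: steel die, fixed, 132 (x) x 108 (y) x 30 mm, plus a 4 mm high, 4 mm thick rim on its top edge. Diamond cavity in the centre, 2 mm room round the blank, floor at z 8 mm, two sides along x; a finger slot 28 mm wide (x within 14 mm) runs from it along y out through both y faces, also down to z 8 mm: grip the blank along y. Origin: centre of its underside, on the counter.
- cover: loose aluminium die cover, 119 (x) x 95 (y) x 8 mm, 300 g, with a grip rib on top along x, 60 x 12 mm, 22 mm high (z 8 to 30 mm). Starts on the die's top face (z 30 mm of the die) inside the rim, 2.5 mm room each side. Origin: centre of its underside.
- oil: bystander: small closed glass jar, 48 mm diameter, 65 mm tall, beyond the work; origin centre of its underside.
- driver: bystander: screwdriver lying on the counter beyond the work, about 200 mm long; its origin lies on its underside.
Not all that is in view belongs to the job. Leave any pink look-alike of the bar alone.

How it is judged:
By the outcome, as a careful person would: the job done as asked, in the order asked, and still so for the second after the job is handed in, with the robot touching nothing.
Of disc, square, small_square, hexagon, triangle, bar only 4 to 6 are there at a start; the rules pass over those that are not, and their reading is None.
At some moment in a run one of disc, square, small_square, hexagon, triangle, bar may be knocked a few centimetres aside while the robot is not near it.
It also fails if it takes over 210 s, if anything falls off the work surface, if the arm or the gripper's body presses on something with over 40 N, if the wrist force passes 120 N, or if a joint passes its speed limit or range.

## Working session

There is one attempt and no reset: what is moved stays moved. The work goes in short steps, Python scripts to look and compute and a tool call to move; the robot and the scene stay as the last step left them, time stands still between calls to the robot, and variables do not carry over. Pictures are saved under pics/ and viewed, at most 14 in all, crops included, and the job is handed in when it is done.

Besides the shell and the picture viewer there is one more tool, called after "Emit:" as name(argument=value, ...), one argument or row to a line, values as JSON. jog_arm: Moves the arm, as the interface text tells. Shift numbers are shares of 40 mm and turn numbers shares of 10 degrees, none past 1 either way. Its arguments: {"type":"object","properties":{"commands":{"type":"array"},"squeeze":{"type":"number"}},"required":["commands"]}

```bash
ls; mkdir -p pics
python3 - <<'E'
from cell import manip,cams,job
import cv2,numpy as np
s=manip.read_state();print(s, manip.nose_length)
for n in["scene","top","wrist"]:
    c=cams.camera(n);cv2.imwrite(f"pics/{n}0.png",c["image"][...,::-1]);print(n,c["fx"],c["fy"],c["cx"],c["cy"],np.round(c["world_to_cam"],4).tolist())
E
```

```text
pics
{'clock': 0.0, 'joints': array([ 1.20940817e+00,  3.00484215e-01,  1.52158735e+00,  1.48650191e-05,
        1.32070178e+00, -6.65568946e-02]), 'qd': array([-4.15579151e-04, -3.03185397e-04, -1.41665182e-03,  4.35821738e-05,
        1.07015347e-05,  1.46502737e-03]), 'effort': array([ 1.68177059e-03, -5.31803441e+01, -3.52744889e+01,  7.08556990e-02,
        2.43146508e-02, -1.10098938e-04]), 'eef_pos': array([159.7036047 , 526.03451837, 212.87648094]), 'eef_rot': array([-3.14041553e+00, -9.28915841e-05,  2.84675765e+00]), 'wrist_force': array([0.31895497, 0.27864934, 0.5193114 ]), 'moment': array([-0.00048234, -0.00483654,  0.01141837]), 'finger_force': 0.0, 'finger_gap': 93.88245086673894} 8.0
scene 386.49043447087325 386.49043447087325 279.22445307064635 207.35889295960513 [[-0.625, 0.7805, 0.0113, 353.3409], [0.4688, 0.3869, -0.7941, -185.7483], [-0.6242, -0.491, -0.6077, 1298.1646], [0.0, 0.0, 0.0, 1.0]]
top 411.8137827279933 411.8137827279933 279.5869995606521 203.17440731687066 [[0.0287, -0.9996, -0.0085, -13.2124], [-0.9865, -0.027, -0.1614, 526.7695], [0.1611, 0.0131, -0.9868, 896.4977], [0.0, 0.0, 0.0, 1.0]]
wrist 325.19226210127806 325.19226210127806 275.6908940862376 212.16183841459767 [[0.2904, 0.9569, -0.0011, -549.99], [0.9162, -0.2777, 0.2888, -29.8633], [0.2761, -0.0848, -0.9574, 393.1217], [0.0, 0.0, 0.0, 1.0]]
```

View pics/top0.png

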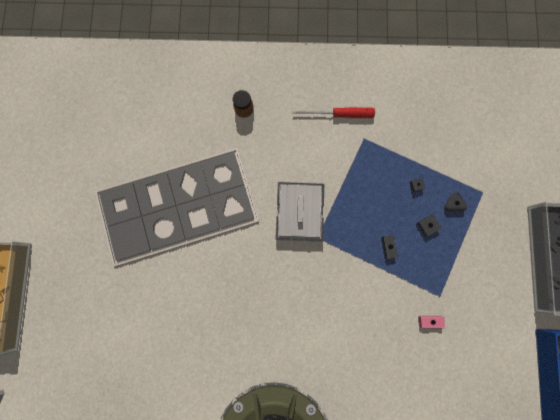

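View pics/scene0.png

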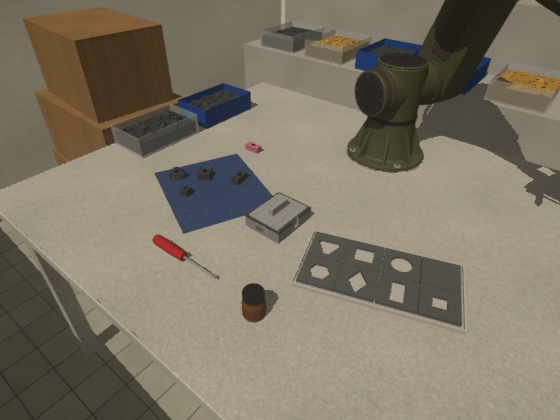

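View pics/wrist0.png

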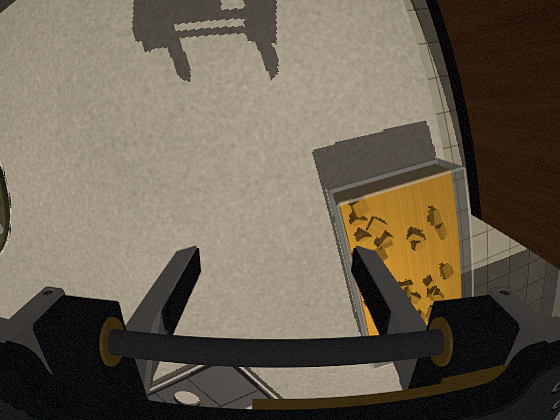

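Top view: tray of 8 nests at left (centre about 178,207), die and cover at (300,212), rib (300,208). On the mat are the small square (418,186), triangle (457,203), square (430,226) and bar (390,246). The pink look-alike is at (432,322), the jar at (243,103) and the driver at (335,113). The scene view shows the same things; the wrist camera sees only a corner of the tray.

```bash
cat > h.py <<'E'
from cell import manip,cams,job
import cv2,numpy as np
def cam(n,save=None):
    c=cams.camera(n);c["n"]=n
    if save: cv2.imwrite(f"pics/{save}.png",c["image"][...,::-1])
    return c
def rays(c,uv):
    uv=np.atleast_2d(np.asarray(uv,float));d=np.c_[(uv[:,0]-c["cx"])/c["fx"],(uv[:,1]-c["cy"])/c["fy"]]
    if c["n"]=="wrist":
        r=np.hypot(*d.T)+1e-12;d=np.c_[d*(np.sin(r)/r)[:,None],np.cos(r)]
    else: d=np.c_[d,np.ones(len(d))]
    T=c["world_to_cam"];R=T[:3,:3]
    return -R.T@T[:3,3], (d@R)/np.linalg.norm(d,axis=1)[:,None]
def plane(c,uv,z):
    o,d=rays(c,uv);return (o+d*((z-o[2])/d[:,2])[:,None])[:,:2]
def proj(c,P):
    T=c["world_to_cam"];q=np.atleast_2d(P)@T[:3,:3].T+T[:3,3]
    if c["n"]=="wrist":
        r=np.hypot(q[:,0],q[:,1])+1e-12;k=np.arctan2(r,q[:,2])/r;return np.c_[c["fx"]*q[:,0]*k+c["cx"],c["fy"]*q[:,1]*k+c["cy"]]
    return np.c_[c["fx"]*q[:,0]/q[:,2]+c["cx"],c["fy"]*q[:,1]/q[:,2]+c["cy"]]
def tri(c1,u1,c2,u2):
    o,d=rays(c1,u1);p,e=rays(c2,u2);A=np.c_[d[0],-e[0]]
    t=np.linalg.lstsq(A,p-o,rcond=None)[0];a=o+d[0]*t[0];b=p+e[0]*t[1];return (a+b)/2,np.linalg.norm(a-b)
def go(x,y,z,yaw):
    "prints turn (deg about tool z), then shifts in the final tool frame, in shares"
    s=manip.read_state();p=s["eef_pos"];w=s["eef_rot"][2]
    dw=(np.degrees(w)-yaw+90)%180-90   # turn about tool z (down): half-turn symmetric
    w2=w-np.radians(dw);d=np.array([x,y,z])-p
    dx=d[0]*np.cos(w2)+d[1]*np.sin(w2);dy=d[0]*np.sin(w2)-d[1]*np.cos(w2)
    print("az tot %.2f dx %.2f dy %.2f dz %.2f"%(dw/10,dx/40,dy/40,-d[2]/40),"j6 %.2f"%s["joints"][5],"rp",np.round(s["eef_rot"],3),"t %.1f"%s["clock"])
def ortho(c,x0,y0,w,h,z,k=2.):
    "rectified picture of plane z, k px/mm: col = (y0-y)*k, row=(x0-x)*k"
    jj,ii=np.meshgrid(np.arange(int(w*k)),np.arange(int(h*k)))
    P=np.c_[(x0-ii/k).ravel(),(y0-jj/k).ravel(),np.full(ii.size,z)]
    m=proj(c,P).astype(np.float32).reshape(ii.shape+(2,))
    return cv2.remap(c["image"],m[...,0],m[...,1],cv2.INTER_CUBIC)
E
python3 - <<'E'
from h import *
c=cam("top");s=cam("scene");im=c["image"].astype(int)
print("campos",np.round(rays(c,[[280,210]])[0]),np.round(rays(s,[[280,210]])[0]))
mat=cv2.inRange(c["image"],(0,0,0),(75,75,75));
mat[:170]=0;mat[:,320:]=mat[:,320:];
def blobs(m,lo,hi,z,x0,x1,y0,y1):
    cs,_=cv2.findContours(m,cv2.RETR_LIST,cv2.CHAIN_APPROX_NONE)
    for k in cs:
        M=cv2.moments(k)
        if lo<M["m00"]<hi:
            u=[M["m10"]/M["m00"],M["m01"]/M["m00"]]
            if x0<u[0]<x1 and y0<u[1]<y1:
                r=cv2.minAreaRect(plane(c,k[:,0,:],z).astype(np.float32))
                print(np.round(u,1),M["m00"],"xy",np.round(plane(c,u,z)[0],1),"rect",np.round(r[1],1),round(r[2],1))
b=((im[...,2]-im[...,0]<22)&(im.sum(2)<210)).astype(np.uint8)*255
print("blanks");blobs(b,40,400,20,330,480,150,285)
g=(im.min(2)>140).astype(np.uint8)*255
print("pockets");blobs(g,60,500,10,100,255,150,260)
b=((im.max(2)<110)).astype(np.uint8)*255
print("die etc")
print("pink");p=((im[...,0]-im[...,1])>70).astype(np.uint8)*255;blobs(p,50,900,20,200,500,80,350)
E
```

```text
campos [376. -11. 970.] [1118.  433.  637.]
blanks
[389.  248.5] 263.5 xy [ 432.3 -251.6] rect [62.9 29.2] 9.1
[428.4 226.5] 320.5 xy [ 485.6 -343.1] rect [45.6 47.2] 27.6
[455.1 204.2] 312.0 xy [ 539.4 -406.4] rect [45.4 57.7] 59.2
[416.7 185.6] 141.5 xy [ 581.3 -318.6] rect [37.4 33.1] 17.0
pockets
[163.6 228.8] 228.5 xy [464.1 271.9] rect [37.6 42.4] 1.6
[198.2 218. ] 219.5 xy [491.8 192.3] rect [36.2 39.5] 19.0
[120.4 205.5] 82.0 xy [516.5 378.5] rect [22.1 26.1] 18.0
[232.2 207.3] 192.0 xy [519.4 113.6] rect [37.6 44.5] 18.9
[154.8 195. ] 180.5 xy [543.7 299. ] rect [48.1 25.2] 20.1
[188.5 184.6] 167.5 xy [571.2 220.3] rect [32.1 45.3] 75.5
[222.2 174.3] 174.5 xy [598.4 141.2] rect [34.  41.6] 15.9
die etc
pink
[432.4 321.5] 191.5 xy [ 273.3 -345.6] rect [19.4 50.1] 1.7
[354.5 111. ] 255.5 xy [ 761.6 -173. ] rect [20.4 96.9] 1.5
```

Run:
```python
from h import *
from scipy.spatial.transform import Rotation as Ro
w=cam("wrist");s=manip.read_state();R=Ro.from_euler('xyz',s["eef_rot"]).as_matrix()
o,d=rays(w,[[275.7,212.2],[275.7,0],[275.7,300],[0,212],[560,212]]);print("cam in tool",np.round(R.T@(o-s["eef_pos"]),1),"axes in tool",np.round(d@R,3).tolist())
print(np.round(proj(w,s["eef_pos"]+ (R@np.array([[0,0,-11],[0,0,8],[0,0,100],[0,0,200.]]).T).T)))
c=cam("top");print(np.round(plane(c,[[300,212],[300,208],[300,196],[300,222]],50),1))
# tray grid fit
a=np.array([[464.1,271.9,0,2],[491.8,192.3,0,1],[519.4,113.6,0,0],[516.5,378.5,1,3],[543.7,299,1,2],[571.2,220.3,1,1],[598.4,141.2,1,0]])
X=np.c_[a[:,2]*84,a[:,3]*84];S=np.c_[X,np.ones(7)]
q,r,_,_=np.linalg.lstsq(S,a[:,:2],rcond=None);print(q,np.round(S@q-a[:,:2],1).tolist())
```

```text
cam in tool [  85.     0.4 -171.4] axes in tool [[-0.289, -0.0, 0.957], [0.352, -0.0, 0.936], [-0.534, -0.0, 0.846], [-0.191, -0.75, 0.633], [-0.185, 0.767, 0.614]]
[[275. 275.]
 [275. 261.]
 [275. 216.]
 [275. 190.]]
[[506.9 -45.1]
 [516.  -44.9]
 [543.5 -44.4]
 [484.2 -45.6]]
[[ 9.45124717e-01  3.28656463e-01]
 [-3.26360544e-01  9.41496599e-01]
 [ 5.19180952e+02  1.13514286e+02]] [[0.3, -0.2], [-0.0, 0.3], [-0.2, -0.1], [-0.2, -0.1], [0.0, 0.3], [-0.0, -0.1], [0.2, -0.1]]
```

Emit:
jog_arm(
  commands=[
    {"az":-0.85},
    {"az":-0.85},
    {"dx":-0.6,"dy":-0.95,"dz":0.1},
    {"dx":-0.6,"dy":-0.95,"dz":0.1},
    {"dx":-0.6,"dy":-0.95,"dz":0.1},
    {"dx":-0.6,"dy":-0.95,"dz":0.1},
    {"dx":-0.6,"dy":-0.95,"dz":0.1},
    {"dx":-0.6,"dy":-0.95,"dz":0.1},
    {"dx":-0.6,"dy":-0.95,"dz":0.1},
    {"dx":-0.6,"dy":-0.95,"dz":0.1},
  ],
)

```text
schema error: expected keys dx, dy, dz, ax, ay, az, gripper
```

Emit:
jog_arm(
  commands=[
    {"dx":-0.6,"dy":-0.95,"dz":0.1},
    {"dx":-0.6,"dy":-0.95,"dz":0.1},
    {"dx":-0.6,"dy":-0.95,"dz":0.1},
    {"dx":-0.6,"dy":-0.95,"dz":0.1},
    {"dx":-0.6,"dy":-0.95,"dz":0.1},
    {"dx":-0.6,"dy":-0.95,"dz":0.1},
    {"dx":-0.45,"dy":-0.95},
    {},
  ],
)

```text
schema error: expected keys dx, dy, dz, ax, ay, az, gripper
```

Run:
```python
from h import *
w=cam("wrist","w_die");print(manip.read_state()["eef_pos"])
print(proj(w,[[516,-45,60],[516,-45,30]]))
```

```text
[159.79344598 526.2259764  213.36962419]
[[ 68.43630227 433.03404433]
 [ 73.75082596 423.4289207 ]]
```

View pics/w_die.png

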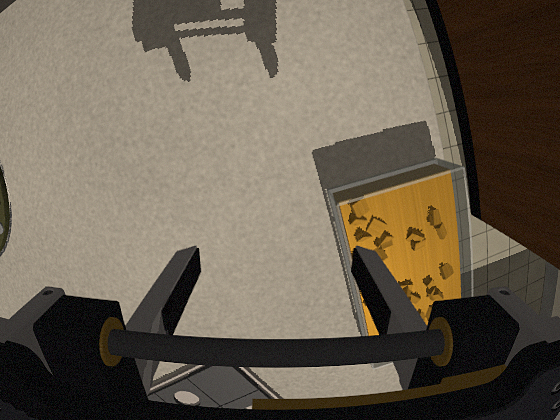

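The arm has not moved, so this is the same wrist view as before. Every row needs all seven keys.

Emit:
jog_arm(
  commands=[
    {"dx":0,"dy":0,"dz":0,"ax":0,"ay":0,"az":-0.85,"gripper":0},
    {"dx":0,"dy":0,"dz":0,"ax":0,"ay":0,"az":-0.85,"gripper":0},
    {"dx":-0.6,"dy":-0.95,"dz":0.1,"ax":0,"ay":0,"az":0,"gripper":0},
    {"dx":-0.6,"dy":-0.95,"dz":0.1,"ax":0,"ay":0,"az":0,"gripper":0},
    {"dx":-0.6,"dy":-0.95,"dz":0.1,"ax":0,"ay":0,"az":0,"gripper":0},
    {"dx":-0.6,"dy":-0.95,"dz":0.1,"ax":0,"ay":0,"az":0,"gripper":0},
    {"dx":-0.6,"dy":-0.95,"dz":0.1,"ax":0,"ay":0,"az":0,"gripper":0},
    {"dx":-0.6,"dy":-0.95,"dz":0.1,"ax":0,"ay":0,"az":0,"gripper":0},
    {"dx":-0.6,"dy":-0.95,"dz":0.1,"ax":0,"ay":0,"az":0,"gripper":0},
    {"dx":-0.6,"dy":-0.95,"dz":0.1,"ax":0,"ay":0,"az":0,"gripper":0},
  ],
)

```text
clock: 1.65
eef_pos: [353.0, 221.3, 181.5]
eef_rot: [3.141, 0.0, -3.14]
wrist_force: [1.4, 0.4, -0.5]
finger_gap: 94.1
finger_force: 0.0
```

Emit:
jog_arm(
  commands=[
    {"dx":-0.6,"dy":-0.95,"dz":0.1,"ax":0,"ay":0,"az":0,"gripper":0},
    {"dx":-0.6,"dy":-0.95,"dz":0.1,"ax":0,"ay":0,"az":0,"gripper":0},
    {"dx":-0.6,"dy":-0.95,"dz":0.1,"ax":0,"ay":0,"az":0,"gripper":0},
    {"dx":-0.6,"dy":-0.95,"dz":0.1,"ax":0,"ay":0,"az":0,"gripper":0},
    {"dx":-0.6,"dy":-0.95,"dz":0.1,"ax":0,"ay":0,"az":0,"gripper":0},
    {"dx":-0.6,"dy":-0.95,"dz":0.1,"ax":0,"ay":0,"az":0,"gripper":0},
    {"dx":-0.45,"dy":-0.95,"dz":0.1,"ax":0,"ay":0,"az":0,"gripper":0},
    {"dx":0,"dy":0,"dz":0,"ax":0,"ay":0,"az":0,"gripper":0},
  ],
)

```text
clock: 2.65
eef_pos: [515.3, -45.0, 152.9]
eef_rot: [-3.142, -0.001, 3.141]
wrist_force: [-0.7, 0.4, -0.5]
finger_gap: 93.9
finger_force: 0.0
```

Run:
```python
from h import *
w=cam("wrist","w_die2");print(manip.read_state()["eef_pos"])
print(proj(w,[[516,-45,60],[516,-45,30]]))
```

```text
[514.8263685  -43.71332842 153.04477296]
[[275.04887057 218.80591048]
 [275.11108005 209.0121479 ]]
```

View pics/w_die2.png

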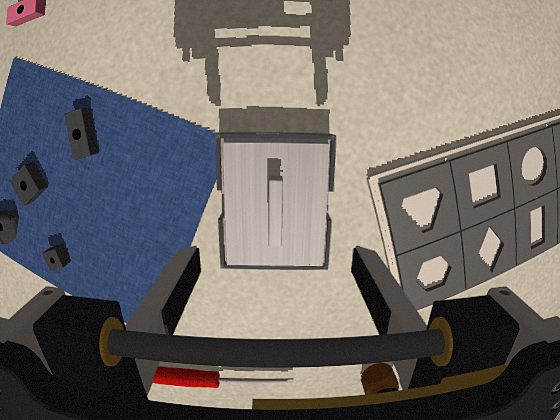

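Wrist view over the die: the cover's bright plate spans about cols 222–328 and rows 140–265, and the rib runs along (275,158–246). The mat is at left and the tray at right.

Run:
```python
from h import *
w=cam("wrist");im=w["image"];g=cv2.cvtColor(im,cv2.COLOR_RGB2GRAY)
print(g[200,210:345].tolist());print(g[125:280,250].tolist());print("rib",g[220,255:295].tolist(), g[235:255,275].tolist(),g[150:165,275].tolist())
sub=np.zeros_like(g);sub[138:268,218:333]=g[138:268,218:333]
m=cv2.morphologyEx((sub>140).astype(np.uint8),cv2.MORPH_CLOSE,np.ones((25,25)))
cs,_=cv2.findContours(m,cv2.RETR_EXTERNAL,cv2.CHAIN_APPROX_NONE);k=max(cs,key=cv2.contourArea)
print("cover",cv2.minAreaRect(plane(w,k[:,0],38).astype(np.float32)))
c=cam("top");g=cv2.cvtColor(c["image"],cv2.COLOR_RGB2GRAY);print(g[190,270:332].tolist(),g[175:250,285].tolist());print("rib top",g[205,288:312].tolist(),g[188:230,300].tolist())
```

```text
[178, 176, 174, 179, 176, 179, 182, 180, 182, 189, 170, 53, 105, 181, 178, 175, 179, 174, 177, 175, 176, 178, 179, 172, 172, 182, 180, 179, 180, 181, 176, 176, 181, 172, 172, 180, 177, 176, 177, 183, 184, 177, 175, 173, 170, 176, 175, 173, 171, 174, 178, 175, 173, 174, 178, 187, 96, 132, 172, 174, 178, 175, 181, 183, 184, 175, 176, 176, 184, 179, 147, 179, 180, 179, 178, 173, 176, 168, 172, 175, 179, 180, 168, 180, 183, 178, 172, 181, 179, 173, 173, 177, 169, 175, 176, 171, 168, 172, 171, 171, 169, 176, 179, 179, 175, 180, 184, 176, 179, 177, 184, 180, 177, 177, 175, 157, 133, 179, 190, 189, 190, 191, 193, 193, 196, 195, 194, 192, 192, 191, 187, 189, 192, 190, 199]
[94, 91, 97, 98, 97, 100, 100, 84, 55, 67, 65, 65, 67, 53, 74, 82, 74, 71, 152, 180, 176, 174, 176, 172, 177, 172, 173, 175, 172, 178, 176, 175, 173, 178, 173, 177, 174, 180, 176, 179, 177, 176, 177, 176, 177, 177, 177, 179, 175, 181, 178, 178, 179, 174, 177, 177, 176, 177, 180, 180, 180, 180, 183, 181, 183, 181, 181, 181, 184, 180, 181, 185, 179, 184, 185, 184, 182, 181, 183, 186, 183, 184, 183, 184, 182, 184, 183, 184, 1
[... 968 characters left out ...]
 44, 49, 49, 45, 53, 49, 47, 46, 48, 47, 46, 51, 47, 52, 52, 49, 49, 48, 52, 49, 48, 50, 53, 47, 51, 52] [67, 60, 63, 58, 59, 53, 51, 47, 49, 45, 46, 50, 47, 46, 49, 51, 61, 90, 142, 174, 163, 122, 65, 67, 83, 94, 93, 94, 95, 95, 97, 94, 94, 94, 98, 93, 80, 63, 55, 62, 60, 59, 55, 33, 33, 38, 53, 84, 98, 101, 97, 100, 99, 100, 100, 94, 97, 100, 99, 100, 100, 99, 100, 98, 95, 98, 98, 99, 98, 101, 99, 102, 100, 98, 101]
rib top [92, 94, 94, 95, 93, 93, 93, 92, 91, 93, 90, 91, 89, 90, 91, 92, 86, 87, 89, 89, 88, 88, 89, 90] [44, 48, 48, 46, 42, 49, 55, 56, 51, 44, 33, 27, 35, 67, 88, 88, 89, 89, 92, 96, 102, 108, 108, 110, 98, 70, 65, 69, 65, 67, 71, 72, 71, 48, 53, 48, 76, 97, 98, 99, 97, 100]
```

Run:
```python
from h import *
w=cam("wrist");g=cv2.cvtColor(w["image"],cv2.COLOR_RGB2GRAY)
print(g[155:190,274].tolist())
for r in (185,240): print(r,g[r,260:288].tolist())
print("rib top",plane(w,[[273.7,181],[273.7,246.8]],60),"foot",plane(w,[[273.7,163.7]],38))
print("cover x ends",plane(w,[[250,142.8],[250,265]],38),"y",plane(w,[[222,200],[325.7,200]],38))
```

```text
[165, 167, 172, 179, 90, 81, 84, 86, 85, 80, 86, 87, 87, 81, 85, 84, 86, 87, 80, 86, 84, 75, 71, 69, 63, 79, 133, 177, 175, 172, 173, 174, 173, 170, 174]
185 [171, 167, 173, 176, 187, 91, 133, 170, 177, 173, 178, 178, 179, 176, 173, 171, 173, 176, 170, 133, 173, 175, 172, 173, 169, 170, 169, 172]
240 [184, 186, 185, 183, 186, 134, 163, 185, 188, 187, 191, 187, 191, 189, 192, 194, 196, 192, 132, 183, 184, 184, 182, 182, 180, 173, 174, 176]
rib top [[482.62080107 -43.61475629]
 [541.55649274 -43.58307731]] foot [[471.29175425 -43.75548598]]
cover x ends [[452.53256292 -64.64514735]
 [570.41512201 -66.94233201]] y [[504.67835797 -91.30790487]
 [504.47306127   4.04827897]]
```

Emit:
jog_arm(
  commands=[
    {"dx":0.07,"dy":0,"dz":0.8,"ax":0,"ay":0,"az":0,"gripper":0.3},
    {"dx":0,"dy":0,"dz":0.8,"ax":0,"ay":0,"az":0,"gripper":0.3},
    {"dx":0,"dy":0,"dz":0.6,"ax":0,"ay":0,"az":0,"gripper":0.3},
    {"dx":0,"dy":0,"dz":0.4,"ax":0,"ay":0,"az":0,"gripper":0.3},
    {"dx":0,"dy":0,"dz":0,"ax":0,"ay":0,"az":0,"gripper":0.3},
    {"dx":0,"dy":0,"dz":0,"ax":0,"ay":0,"az":0,"gripper":1},
    {"dx":0,"dy":0,"dz":0,"ax":0,"ay":0,"az":0,"gripper":1},
    {"dx":0,"dy":0,"dz":0,"ax":0,"ay":0,"az":0,"gripper":1},
    {"dx":0,"dy":0,"dz":0,"ax":0,"ay":0,"az":0,"gripper":1},
    {"dx":0,"dy":0,"dz":0,"ax":0,"ay":0,"az":0,"gripper":1},
  ],
  squeeze=40,
)

```text
clock: 4.1
eef_pos: [512.1, -43.1, 49.5]
eef_rot: [-3.142, 0.0, -3.14]
wrist_force: [-0.3, -0.4, 0.2]
finger_gap: 19.2
finger_force: 0.0
```

Emit:
jog_arm(
  commands=[
    {"dx":0,"dy":0,"dz":0,"ax":0,"ay":0,"az":0,"gripper":1},
    {"dx":0,"dy":0,"dz":0,"ax":0,"ay":0,"az":0,"gripper":1},
    {"dx":0,"dy":0,"dz":0,"ax":0,"ay":0,"az":0,"gripper":1},
    {"dx":0,"dy":0,"dz":0,"ax":0,"ay":0,"az":0,"gripper":1},
  ],
  squeeze=40,
)

```text
clock: 4.6
eef_pos: [512.1, -43.5, 49.5]
eef_rot: [-3.141, 0.0, -3.14]
wrist_force: [-0.8, -5.6, 0.4]
finger_gap: 11.6
finger_force: 40.0
```

```bash
python3 -c "
from h import *
s=manip.read_state();print({k:s[k] for k in ('eef_pos','finger_gap','finger_force','wrist_force')})
print([np.round(manip.read_state()['eef_pos'],2) for _ in range(3)])"
```

```text
{'eef_pos': array([512.12506107, -43.4941738 ,  49.47177966]), 'finger_gap': 11.6409101382192, 'finger_force': 40.00174641609192, 'wrist_force': array([-0.80778907, -5.59312395,  0.37508444])}
[array([512.13, -43.49,  49.47]), array([512.13, -43.49,  49.47]), array([512.13, -43.49,  49.47])]
```

Emit:
jog_arm(
  commands=[
    {"dx":0,"dy":0,"dz":-0.2,"ax":0,"ay":0,"az":0,"gripper":1},
    {"dx":0,"dy":0,"dz":-0.4,"ax":0,"ay":0,"az":0,"gripper":1},
    {"dx":0,"dy":0,"dz":-0.4,"ax":0,"ay":0,"az":0,"gripper":1},
    {"dx":0.3,"dy":0,"dz":0,"ax":0,"ay":0,"az":0,"gripper":1},
    {"dx":0.6,"dy":0,"dz":0,"ax":0,"ay":0,"az":0,"gripper":1},
    {"dx":0.6,"dy":0,"dz":0,"ax":0,"ay":0,"az":0,"gripper":1},
    {"dx":0.6,"dy":0,"dz":0,"ax":0,"ay":0,"az":0,"gripper":1},
    {"dx":0.6,"dy":0,"dz":0,"ax":0,"ay":0,"az":0,"gripper":1},
    {"dx":0.6,"dy":0,"dz":0,"ax":0,"ay":0,"az":0,"gripper":1},
    {"dx":0.3,"dy":0,"dz":0,"ax":0,"ay":0,"az":0,"gripper":1},
  ],
)

```text
clock: 5.85
eef_pos: [366.6, -43.2, 89.3]
eef_rot: [3.141, -0.0, -3.14]
wrist_force: [0.4, -1.0, -3.4]
finger_gap: 11.7
finger_force: 40.0
```

Emit:
jog_arm(
  commands=[
    {"dx":0,"dy":0,"dz":0.5,"ax":0,"ay":0,"az":0,"gripper":1},
    {"dx":0,"dy":0,"dz":0.6,"ax":0,"ay":0,"az":0,"gripper":1},
    {"dx":0,"dy":0,"dz":0.4,"ax":0,"ay":0,"az":0,"gripper":1},
    {"dx":0,"dy":0,"dz":0.1,"ax":0,"ay":0,"az":0,"gripper":1},
    {"dx":0,"dy":0,"dz":0.08,"ax":0,"ay":0,"az":0,"gripper":1},
    {"dx":0,"dy":0,"dz":0.04,"ax":0,"ay":0,"az":0,"gripper":1},
    {"dx":0,"dy":0,"dz":0,"ax":0,"ay":0,"az":0,"gripper":1},
  ],
)

```text
clock: 6.72
eef_pos: [368.2, -43.4, 20.9]
eef_rot: [-3.141, 0.0, -3.14]
wrist_force: [0.7, 0.6, -2.8]
finger_gap: 11.2
finger_force: 40.0
```

Emit:
jog_arm(
  commands=[
    {"dx":0,"dy":0,"dz":0.03,"ax":0,"ay":0,"az":0,"gripper":1},
    {"dx":0,"dy":0,"dz":0,"ax":0,"ay":0,"az":0,"gripper":0.3},
    {"dx":0,"dy":0,"dz":0,"ax":0,"ay":0,"az":0,"gripper":0.3},
    {"dx":0,"dy":0,"dz":0,"ax":0,"ay":0,"az":0,"gripper":0.3},
    {"dx":0,"dy":0,"dz":-0.5,"ax":0,"ay":0,"az":0,"gripper":0.3},
    {"dx":0,"dy":0,"dz":-0.9,"ax":0,"ay":0,"az":0,"gripper":0.3},
    {"dx":0,"dy":0,"dz":-0.9,"ax":0,"ay":0,"az":0,"gripper":0.3},
    {"dx":-0.9,"dy":0,"dz":-0.1,"ax":0,"ay":0,"az":0,"gripper":0},
    {"dx":-0.9,"dy":0,"dz":0,"ax":0,"ay":0,"az":0,"gripper":0},
    {"dx":-0.9,"dy":0,"dz":0,"ax":0,"ay":0,"az":0,"gripper":0},
  ],
)

```text
clock: 7.98
eef_pos: [477.3, -43.1, 115.6]
eef_rot: [-3.141, 0.0, -3.14]
wrist_force: [-0.2, 0.3, 0.6]
finger_gap: 92.0
finger_force: 0.0
```

Emit:
jog_arm(
  commands=[
    {"dx":-0.9,"dy":0,"dz":0,"ax":0,"ay":0,"az":0,"gripper":0},
    {"dx":0,"dy":0,"dz":0,"ax":0,"ay":0,"az":0,"gripper":0},
    {"dx":0,"dy":0,"dz":0,"ax":0,"ay":0,"az":0,"gripper":0},
  ],
)

```text
clock: 8.35
eef_pos: [511.3, -43.0, 115.1]
eef_rot: [3.141, -0.001, -3.14]
wrist_force: [-1.2, -0.8, 0.3]
finger_gap: 94.2
finger_force: 0.0
```

Run:
```python
from h import *
w=cam("wrist","w_die3");print(manip.read_state()["eef_pos"])
o=ortho(w,600,50,190,170,28,4);cv2.imwrite("pics/o_die3.png",o[...,::-1])
```

```text
[511.24721258 -43.02714359 115.33375249]
```

View pics/w_die3.png

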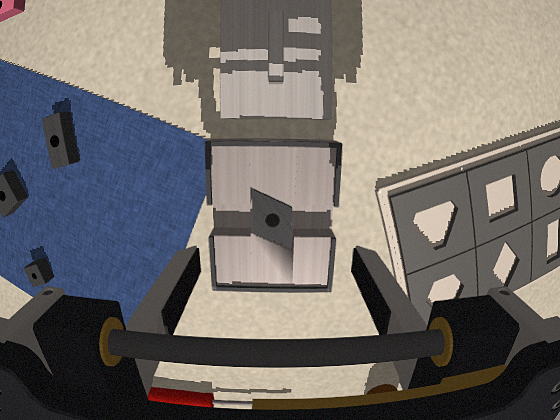

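Wrist view: the open die shows the diamond with its mark at (272.5,220). Its two y-facing sides are at about cols 251 and 292, the slot spans rows 210–234, and the cover lies clear at the top of the picture.

Run:
```python
from h import *
w=cam("wrist");g=cv2.cvtColor(w["image"],cv2.COLOR_RGB2GRAY)
def mark(w,u,v,r=14,t=None):
    g=cv2.cvtColor(w["image"],cv2.COLOR_RGB2GRAY);s=g[v-r:v+r+1,u-r:u+r+1]
    t=t or (s.min()+np.median(s))/2
    n,l,st,ce=cv2.connectedComponentsWithStats((s<t).astype(np.uint8));k=1+np.argmin([np.hypot(*(ce[i]-r))-0.01*st[i,4] for i in range(1,n)])
    return ce[k]+[u-r,v-r],st[k,4]
m,a=mark(w,272,220);print("mark",m,a,plane(w,m,28))
for r in (205,212,220,228): print(r,g[r,245:300].tolist())
c=cam("top");mt,a=mark(c,300,211,6);print("top",mt,a,plane(c,mt,28)); print("tri",tri(w,m,c,mt))
```

```text
mark [272.17037037 219.75555556] 135 [[511.04072671 -45.43395623]]
205 [167, 163, 162, 160, 161, 166, 169, 99, 63, 72, 69, 72, 68, 72, 71, 71, 71, 74, 74, 76, 78, 75, 72, 72, 67, 74, 74, 77, 72, 67, 71, 68, 74, 70, 74, 73, 77, 72, 74, 75, 75, 44, 37, 44, 104, 145, 159, 177, 174, 171, 167, 167, 167, 169, 168]
212 [71, 69, 68, 61, 72, 74, 77, 77, 77, 69, 76, 72, 74, 75, 69, 73, 72, 67, 73, 77, 69, 71, 74, 72, 76, 80, 67, 67, 73, 74, 80, 78, 77, 73, 76, 68, 74, 73, 75, 77, 75, 75, 69, 72, 73, 79, 72, 75, 83, 78, 77, 78, 75, 77, 79]
220 [82, 80, 77, 75, 82, 80, 73, 76, 77, 73, 75, 74, 79, 72, 73, 76, 73, 72, 76, 77, 51, 27, 24, 23, 27, 15, 26, 37, 29, 21, 30, 32, 23, 20, 42, 75, 79, 77, 78, 77, 72, 72, 76, 75, 78, 77, 73, 79, 81, 80, 74, 81, 82, 79, 78]
228 [63, 60, 58, 67, 69, 64, 67, 81, 76, 74, 74, 79, 72, 73, 75, 73, 74, 74, 74, 79, 74, 74, 75, 74, 75, 79, 72, 74, 75, 78, 76, 80, 74, 81, 76, 78, 76, 72, 74, 74, 80, 78, 80, 79, 71, 73, 71, 81, 72, 74, 73, 77, 69, 71, 78]
top [299.51020408 215.12244898] 49 [[502.69946851 -44.95883862]]
tri (array([497.0982196 , -44.20148173,  70.30736029]), np.float64(1.5757054827066796))
```

Emit:
jog_arm(
  commands=[
    {"dx":0,"dy":0.6,"dz":-0.5,"ax":0,"ay":0,"az":0,"gripper":0},
    {"dx":0,"dy":0.95,"dz":-0.4,"ax":0,"ay":0,"az":0,"gripper":0},
    {"dx":-0.1,"dy":0.95,"dz":-0.4,"ax":0,"ay":0,"az":0,"gripper":0},
    {"dx":-0.1,"dy":0.95,"dz":-0.4,"ax":0,"ay":0,"az":0,"gripper":0},
    {"dx":-0.1,"dy":0.95,"dz":-0.4,"ax":0,"ay":0,"az":0,"gripper":0},
    {"dx":-0.1,"dy":0.95,"dz":0,"ax":0,"ay":0,"az":0,"gripper":0},
    {"dx":-0.1,"dy":0.95,"dz":0,"ax":0,"ay":0,"az":0,"gripper":0},
    {"dx":0,"dy":0.9,"dz":0,"ax":0,"ay":0,"az":0,"gripper":0},
    {"dx":0,"dy":0,"dz":0,"ax":0,"ay":0,"az":0,"gripper":0},
    {"dx":0,"dy":0,"dz":0,"ax":0,"ay":0,"az":0,"gripper":0},
  ],
)

```text
clock: 9.75
eef_pos: [531.3, 244.3, 199.5]
eef_rot: [-3.141, -0.0, -3.14]
wrist_force: [-0.5, -0.1, -0.1]
finger_gap: 93.8
finger_force: 0.0
```

Run:
```python
from h import *
w=cam("wrist","w_tray");print(manip.read_state()["eef_pos"])
C=np.array([[464.1,271.9],[491.8,192.3],[519.4,113.6],[516.5,378.5],[543.7,299],[571.2,220.3],[598.4,141.2]])
print(np.round(proj(w,np.c_[C,np.full(7,10)])))
o=ortho(w,680,440,380,280,14,2);cv2.imwrite("pics/o_tray.png",o[...,::-1])
```

```text
[531.46933421 244.08669394 199.59351431]
[[300. 133.]
 [229. 158.]
 [164. 183.]
 [389. 181.]
 [322. 203.]
 [255. 225.]
 [191. 246.]]
```

View pics/o_tray.png

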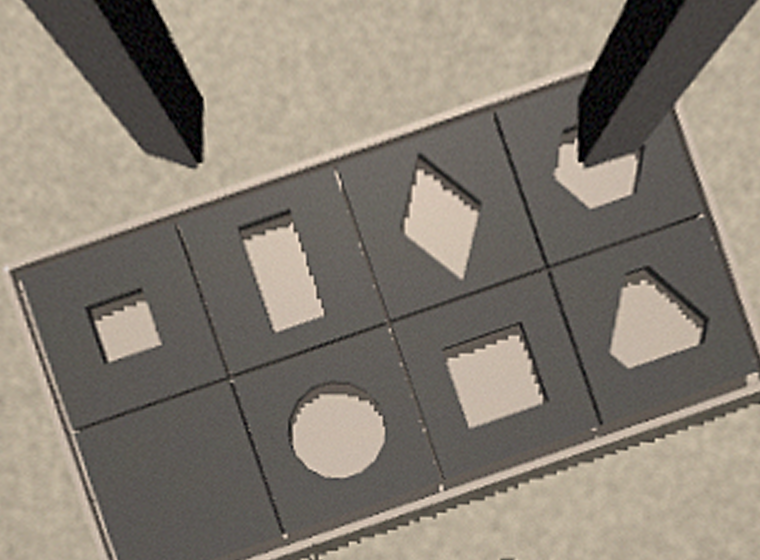

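The rectified tray picture shows pocket centres at about: small square (125,327), bar (281,272), diamond (441,217), hexagon (600,165), plain (175,480), disc (337,430), square (494,376) and triangle (655,318). The grooves between the blocks cross at (230,380), (388,323) and (548,268).

Run:
```python
from h import *
w=cam("wrist");k=3
g=cv2.GaussianBlur(cv2.cvtColor(ortho(w,680,440,380,280,14,k),cv2.COLOR_RGB2GRAY),(0,0),1.5).astype(float)
def line(p,q,n=120):
    p=np.array(p)*k/2;q=np.array(q)*k/2;d=(q-p)/np.linalg.norm(q-p);nn=np.array([-d[1],d[0]])
    out=[]
    for t in np.linspace(0,1,n):
        c=p+(q-p)*t;s=np.arange(-9,9.1,.5);X=c+s[:,None]*nn
        v=cv2.remap(g.astype(np.float32),X[:,:1].astype(np.float32),X[:,1:].astype(np.float32),cv2.INTER_LINEAR)[:,0]
        out.append(X[np.argmin(v)])
    vx,vy,x,y=cv2.fitLine(np.array(out,np.float32),cv2.DIST_HUBER,0,.01,.01)[:,0];return np.array([x,y]),np.array([vx,vy])
def W(p): return np.array([680-p[1]/k,440-p[0]/k])
L=line((100,425),(680,223))
P=[]
for a,b in [((180,230),(280,530)),((345,190),(435,480)),((500,120),(600,430))]:
    M=line(a,b);t=np.linalg.solve(np.c_[L[1],-M[1]],M[0]-L[0]);P.append(W(L[0]+L[1]*t[0]));print(P[-1],"cross ang",np.degrees(np.arctan2(-M[1][0],-M[1][1]))%180)
P=np.array(P);v=(P[0]-P[2])/2;print("step",np.linalg.norm(v),"yaw(grid long)",np.degrees(np.arctan2(v[1],v[0]))-90)
print("centre",P.mean(0))
```

```text
[491.5047  325.65457] cross ang 19.140488
[519.20264 245.38934] cross ang 18.831879
[546.4154 166.5304] cross ang 19.054459
step 84.16604 yaw(grid long) 19.038567
centre [519.04095 245.85811]
```

Emit:
jog_arm(
  commands=[
    {"dx":0.1,"dy":-0.9,"dz":0,"ax":0,"ay":0,"az":0,"gripper":0.3},
    {"dx":0.1,"dy":-0.9,"dz":0,"ax":0,"ay":0,"az":0,"gripper":0.3},
    {"dx":0.1,"dy":-0.9,"dz":0,"ax":0,"ay":0,"az":0,"gripper":0.3},
    {"dx":0.1,"dy":-0.9,"dz":0,"ax":0,"ay":0,"az":0,"gripper":0.3},
    {"dx":0.1,"dy":-0.9,"dz":0.5,"ax":0,"ay":0,"az":0,"gripper":0.3},
    {"dx":0.01,"dy":-0.9,"dz":0.5,"ax":0,"ay":0,"az":0,"gripper":0.3},
    {"dx":0,"dy":-0.9,"dz":0.5,"ax":0,"ay":0,"az":0,"gripper":0.3},
    {"dx":0,"dy":-0.93,"dz":0.5,"ax":0,"ay":0,"az":0,"gripper":0.3},
    {"dx":0,"dy":0,"dz":0.5,"ax":0,"ay":0,"az":0,"gripper":0.3},
    {"dx":0,"dy":0,"dz":0,"ax":0,"ay":0,"az":0,"gripper":0.3},
  ],
)

```text
clock: 11.1
eef_pos: [510.8, -45.1, 98.6]
eef_rot: [3.141, -0.002, -3.141]
wrist_force: [-0.8, -0.1, -0.2]
finger_gap: 65.7
finger_force: 0.0
```

```bash
python3 -c "
from h import *
go(511,-45.2,25.5,180);print(manip.read_state()['finger_gap'])"
```

```text
az tot 0.00 dx -0.01 dy -0.00 dz 1.83 j6 -1.73 rp [ 3.141e+00 -2.000e-03 -3.141e+00] t 11.1
65.70570763152816
```

Emit:
jog_arm(
  commands=[
    {"dx":0,"dy":0,"dz":0.8,"ax":0,"ay":0,"az":0,"gripper":0.3},
    {"dx":0,"dy":0,"dz":0.6,"ax":0,"ay":0,"az":0,"gripper":0.3},
    {"dx":0,"dy":0,"dz":0.43,"ax":0,"ay":0,"az":0,"gripper":0.3},
    {"dx":0,"dy":0,"dz":0,"ax":0,"ay":0,"az":0,"gripper":1},
    {"dx":0,"dy":0,"dz":0,"ax":0,"ay":0,"az":0,"gripper":1},
    {"dx":0,"dy":0,"dz":0,"ax":0,"ay":0,"az":0,"gripper":1},
    {"dx":0,"dy":0,"dz":0,"ax":0,"ay":0,"az":0,"gripper":1},
    {"dx":0,"dy":0,"dz":0,"ax":0,"ay":0,"az":0,"gripper":1},
    {"dx":0,"dy":0,"dz":0,"ax":0,"ay":0,"az":0,"gripper":1},
  ],
)

```text
clock: 12.22
eef_pos: [512.1, -44.4, 26.9]
eef_rot: [-3.141, 0.001, -3.14]
wrist_force: [-1.5, -0.4, 6.9]
finger_gap: 32.0
finger_force: 40.0
```

Emit:
jog_arm(
  commands=[
    {"dx":0,"dy":0,"dz":0,"ax":0,"ay":0,"az":0,"gripper":1},
    {"dx":0,"dy":0,"dz":-0.3,"ax":0,"ay":0,"az":0,"gripper":1},
    {"dx":0,"dy":0,"dz":-0.6,"ax":0,"ay":0,"az":0,"gripper":1},
    {"dx":0,"dy":0,"dz":-0.8,"ax":0,"ay":0,"az":0,"gripper":1},
    {"dx":0,"dy":0,"dz":-0.3,"ax":0,"ay":0,"az":0,"gripper":1},
    {"dx":0,"dy":0,"dz":0,"ax":0,"ay":0,"az":0,"gripper":1},
  ],
)

```text
clock: 12.98
eef_pos: [511.7, -44.2, 106.5]
eef_rot: [-3.141, 0.001, -3.14]
wrist_force: [0.0, -0.3, -3.9]
finger_gap: 32.1
finger_force: 40.0
```

Run:
```python
from h import *
w=cam("wrist","w_hold");s=manip.read_state();p=s["eef_pos"];print(p,s["finger_gap"],s["finger_force"])
# held blank: top is 10.5mm+... above bottom; tips at bottom+9.5
z=p[2]-8-9.5+20
g=cv2.cvtColor(w["image"],cv2.COLOR_RGB2GRAY)
u=proj(w,[[p[0],p[1],z]])[0];print("proj tcp at top z",u)
s=g[int(u[1])-25:int(u[1])+25,int(u[0])-25:int(u[0])+25]
n,l,st,ce=cv2.connectedComponentsWithStats((s<45).astype(np.uint8));print([(np.round(ce[i]+u.astype(int)-25,1),st[i,4],plane(w,ce[i]+u.astype(int)-25,z)-p[:2]) for i in range(1,n) if st[i,4]>30])
```

```text
[511.33675896 -44.17493742 105.62012949] 32.3445995421423 39.99873340129852
proj tcp at top z [274.87754472 266.95522483]
[(array([275.5, 264.4]), np.int32(177), array([[-1.63721756,  0.38612456]]))]
```

View pics/w_hold.png

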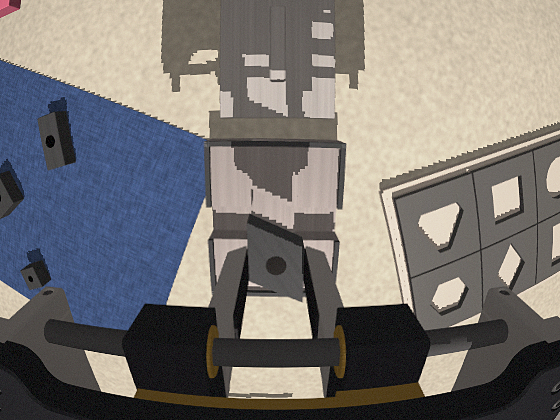

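Wrist view: the diamond is held level between the pads, with its mark at (275.5,264.4). The die cavity is now empty.

Emit:
jog_arm(
  commands=[
    {"dx":0,"dy":0.5,"dz":0,"ax":0,"ay":0,"az":0,"gripper":1},
    {"dx":0,"dy":0.9,"dz":0,"ax":0,"ay":0,"az":0,"gripper":1},
    {"dx":-0.3,"dy":0.9,"dz":0,"ax":0,"ay":0,"az":0,"gripper":1},
    {"dx":-0.3,"dy":0.9,"dz":0,"ax":0,"ay":0,"az":0,"gripper":1},
    {"dx":-0.3,"dy":0.9,"dz":0,"ax":0,"ay":0,"az":0,"gripper":1},
    {"dx":-0.3,"dy":0.9,"dz":0,"ax":0,"ay":0,"az":0,"gripper":1},
    {"dx":-0.3,"dy":0.9,"dz":0,"ax":0,"ay":0,"az":0,"gripper":1},
    {"dx":0,"dy":0.6,"dz":0,"ax":0,"ay":0,"az":0.67,"gripper":1},
    {"dx":0,"dy":0,"dz":0,"ax":0,"ay":0,"az":0.67,"gripper":1},
    {"dx":0,"dy":0,"dz":0,"ax":0,"ay":0,"az":0,"gripper":1},
  ],
)

```text
clock: 14.28
eef_pos: [570.5, 215.8, 104.6]
eef_rot: [-3.14, -0.002, 2.911]
wrist_force: [0.4, -1.1, -3.4]
finger_gap: 32.2
finger_force: 40.0
```

```bash
python3 -c "
from h import *
go(573.5,219.6,26.5,166.5)"
```

```text
az tot 0.03 dx -0.05 dy 0.11 dz 1.95 j6 -1.04 rp [-3.140e+00 -2.000e-03  2.911e+00] t 14.3
```

Emit:
jog_arm(
  commands=[
    {"dx":-0.05,"dy":0.11,"dz":0.4,"ax":0,"ay":0,"az":0.03,"gripper":1},
    {"dx":0,"dy":0,"dz":0.8,"ax":0,"ay":0,"az":0,"gripper":1},
    {"dx":0,"dy":0,"dz":0.3,"ax":0,"ay":0,"az":0,"gripper":1},
    {"dx":0,"dy":0,"dz":0,"ax":0,"ay":0,"az":0,"gripper":1},
    {"dx":0,"dy":0,"dz":0,"ax":0,"ay":0,"az":0,"gripper":1},
  ],
)

```text
clock: 14.9
eef_pos: [574.7, 219.8, 47.2]
eef_rot: [3.141, 0.001, 2.905]
wrist_force: [-0.4, -0.2, -2.9]
finger_gap: 31.7
finger_force: 40.0
```

```bash
python3 -c "
from h import *
go(573.5,219.6,26.5,166.5);w=cam('wrist');cv2.imwrite('pics/w_pl.png',cv2.resize(w['image'][170:350,180:400,::-1],None,fx=3,fy=3))"
```

```text
az tot -0.01 dx 0.03 dy -0.01 dz 0.52 j6 -1.03 rp [3.141e+00 1.000e-03 2.905e+00] t 14.9
```

View pics/w_pl.png

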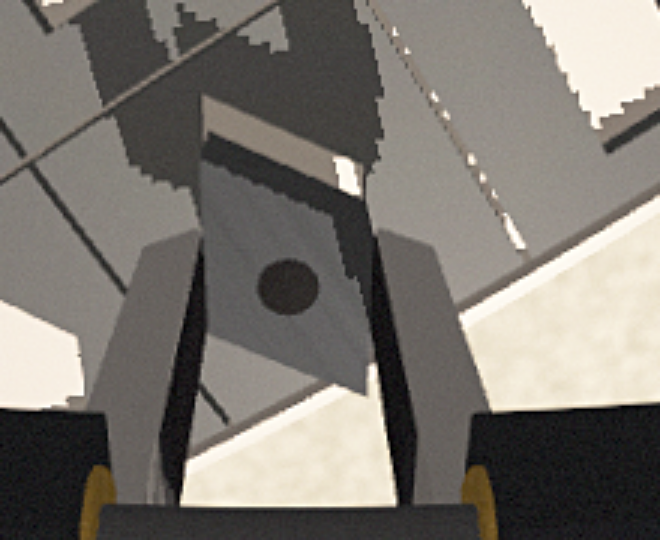

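The blank sits over the diamond pocket and parallel to it (pocket edges about cols 203 to 367, blank 203 to 371 in the crop). Lowering it.

Emit:
jog_arm(
  commands=[
    {"dx":0.03,"dy":0,"dz":0.2,"ax":0,"ay":0,"az":0,"gripper":1},
    {"dx":0,"dy":0,"dz":0.1,"ax":0,"ay":0,"az":0,"gripper":1},
    {"dx":0,"dy":0,"dz":0.08,"ax":0,"ay":0,"az":0,"gripper":1},
    {"dx":0,"dy":0,"dz":0.06,"ax":0,"ay":0,"az":0,"gripper":1},
    {"dx":0,"dy":0,"dz":0.04,"ax":0,"ay":0,"az":0,"gripper":1},
    {"dx":0,"dy":0,"dz":0,"ax":0,"ay":0,"az":0,"gripper":1},
    {"dx":0,"dy":0,"dz":0,"ax":0,"ay":0,"az":0,"gripper":1},
  ],
)

```text
clock: 15.82
eef_pos: [573.1, 219.9, 27.2]
eef_rot: [3.142, 0.0, 2.904]
wrist_force: [0.1, 0.0, -4.0]
finger_gap: 32.1
finger_force: 40.0
```

Emit:
jog_arm(
  commands=[
    {"dx":0,"dy":0,"dz":0.03,"ax":0,"ay":0,"az":0,"gripper":1},
    {"dx":0,"dy":0,"dz":0,"ax":0,"ay":0,"az":0,"gripper":0.4},
    {"dx":0,"dy":0,"dz":0,"ax":0,"ay":0,"az":0,"gripper":0.4},
    {"dx":0,"dy":0,"dz":0,"ax":0,"ay":0,"az":0,"gripper":0.4},
    {"dx":0,"dy":0,"dz":-0.5,"ax":0,"ay":0,"az":0,"gripper":0.4},
    {"dx":0,"dy":0,"dz":-0.8,"ax":0,"ay":0,"az":0,"gripper":0.3},
    {"dx":0,"dy":0,"dz":-0.8,"ax":0,"ay":0,"az":0,"gripper":0.3},
    {"dx":0,"dy":0,"dz":0,"ax":0,"ay":0,"az":0,"gripper":0.3},
    {"dx":0,"dy":0,"dz":0,"ax":0,"ay":0,"az":0,"gripper":0},
  ],
)

```text
clock: 16.95
eef_pos: [572.8, 219.9, 109.9]
eef_rot: [-3.142, -0.0, 2.904]
wrist_force: [-0.3, 0.5, -0.2]
finger_gap: 72.8
finger_force: 0.0
```

Run:
```python
from h import *
w=cam("wrist","w_d1")
g=cv2.cvtColor(w["image"],cv2.COLOR_RGB2GRAY);u=proj(w,[[572.4,219.9,27]])[0].astype(int);print(u)
s=g[u[1]-25:u[1]+25,u[0]-25:u[0]+25]
n,l,st,ce=cv2.connectedComponentsWithStats((s<45).astype(np.uint8));print([(st[i,4],plane(w,ce[i]+u-25,27)) for i in range(1,n) if st[i,4]>30])
o=ortho(w,632,280,120,120,27,5);cv2.imwrite("pics/o_d1.png",o[...,::-1]);go(560,-200,180,166.5)
```

```text
[275 221]
[(np.int32(70), array([[555.93441837, 230.49532301]])), (np.int32(152), array([[571.88096302, 220.63928461]]))]
az tot -0.01 dx -2.14 dy -10.28 dz -1.77 j6 -1.03 rp [-3.141e+00 -1.000e-03  2.904e+00] t 17.0
```

View pics/o_d1.png

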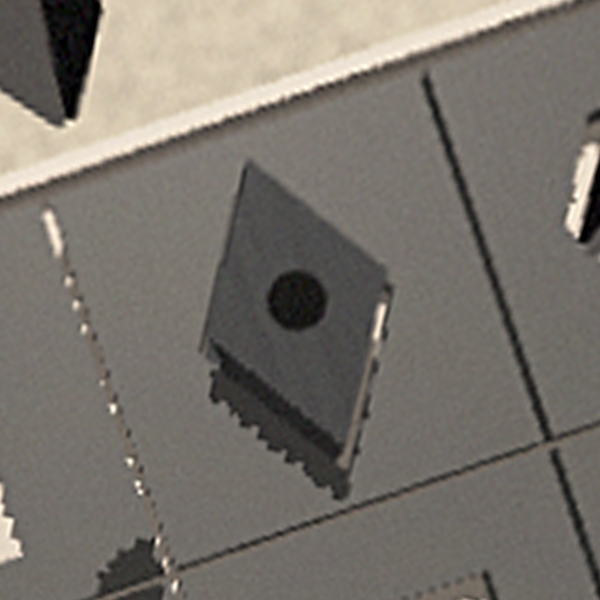

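The diamond lies flat, centred in its pocket (mark at 297,300 in the crop). Next is the mat.

Emit:
jog_arm(
  commands=[
    {"dx":-0.1,"dy":-0.95,"dz":-0.23,"ax":0,"ay":0,"az":0,"gripper":0},
    {"dx":-0.1,"dy":-0.95,"dz":-0.23,"ax":0,"ay":0,"az":0,"gripper":0},
    {"dx":-0.1,"dy":-0.95,"dz":-0.23,"ax":0,"ay":0,"az":0,"gripper":0},
    {"dx":-0.1,"dy":-0.95,"dz":-0.23,"ax":0,"ay":0,"az":0,"gripper":0},
    {"dx":-0.1,"dy":-0.95,"dz":-0.23,"ax":0,"ay":0,"az":0,"gripper":0},
    {"dx":-0.1,"dy":-0.95,"dz":-0.23,"ax":0,"ay":0,"az":0,"gripper":0},
    {"dx":-0.1,"dy":-0.95,"dz":-0.23,"ax":0,"ay":0,"az":0,"gripper":0},
    {"dx":-0.1,"dy":-0.95,"dz":-0.23,"ax":0,"ay":0,"az":0,"gripper":0},
    {"dx":-0.1,"dy":-0.95,"dz":-0.23,"ax":0,"ay":0,"az":0,"gripper":0},
    {"dx":-0.1,"dy":-0.95,"dz":-0.23,"ax":0,"ay":0,"az":0,"gripper":0},
  ],
)

```text
clock: 18.25
eef_pos: [522.0, -159.9, 201.3]
eef_rot: [3.141, -0.002, 2.904]
wrist_force: [0.2, 0.2, -0.2]
finger_gap: 94.0
finger_force: 0.0
```

Emit:
jog_arm(
  commands=[
    {"dx":-0.1,"dy":-0.95,"dz":0,"ax":0,"ay":0,"az":0,"gripper":0},
    {"dx":-0.1,"dy":-0.95,"dz":0,"ax":0,"ay":0,"az":0,"gripper":0},
    {"dx":-0.1,"dy":-0.95,"dz":0,"ax":0,"ay":0,"az":0,"gripper":0},
    {"dx":-0.1,"dy":-0.95,"dz":0,"ax":0,"ay":0,"az":0,"gripper":0},
    {"dx":0,"dy":0,"dz":0,"ax":0,"ay":0,"az":0,"gripper":0},
    {"dx":0,"dy":0,"dz":0,"ax":0,"ay":0,"az":0,"gripper":0},
  ],
)

```text
clock: 19.0
eef_pos: [502.3, -309.7, 201.2]
eef_rot: [3.141, -0.001, 2.904]
wrist_force: [-0.6, -0.6, -0.2]
finger_gap: 93.8
finger_force: 0.0
```

```bash
cat >> h.py <<'E'
def blanks(w,z=21,x0=640,y0=-200,W=260,H=260,k=3):
    o=ortho(w,x0,y0,W,H,z,k);g=cv2.cvtColor(o,cv2.COLOR_RGB2GRAY).astype(int);i=o.astype(int)
    dark=((i[...,2]-i[...,0]<18)&(g>40)&(g<110)).astype(np.uint8)
    blk=cv2.morphologyEx((g<38).astype(np.uint8),cv2.MORPH_OPEN,np.ones((3,3)))
    n,l,st,ce=cv2.connectedComponentsWithStats(blk);r=[]
    for q in range(1,n):
        a=st[q,4]/k/k;b=st[q,2]/max(1,st[q,3])
        if 50<a<200 and .7<b<1.4: r.append((x0-ce[q][1]/k,y0-ce[q][0]/k,a))
    return o,dark,r
E
python3 - <<'E'
from h import *
w=cam("wrist","w_mat");print(manip.read_state()["eef_pos"])
o,d,r=blanks(w,x0=640,y0=-200,W=270,H=260);print(np.round(r,1))
c=cam("top")
for a in [(432,-251.6),(485,-343),(539,-406),(581,-318)]: print(np.round(proj(w,[[*a,21]])[0]))
v=cv2.cvtColor(o[...,::-1],cv2.COLOR_RGB2BGR);cv2.imwrite("pics/o_mat.png",cv2.resize(o[...,::-1],None,fx=.75,fy=.75))
E
```

```text
[ 502.49786907 -309.38712758  201.43881251]
[[ 569.8 -318.4  192.6]
 [ 487.8 -346.5  100. ]
 [ 435.5 -253.9  102.8]]
[312. 120.]
[242. 186.]
[203. 242.]
[284. 259.]
```

View pics/o_mat.png

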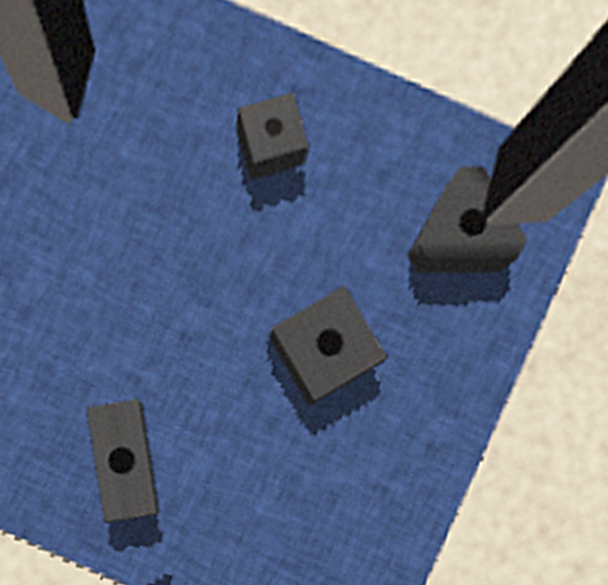

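The rectified mat picture (2.25 px/mm) shows four marks: small square (273,127), triangle (472,222), square (329,342) and bar (120,460). The bar lies at about 9 deg, the square 32 deg, the small square 17 deg. Bar first.

Emit:
jog_arm(
  commands=[
    {"dx":0,"dy":0,"dz":0.3,"ax":0,"ay":0,"az":-0.75,"gripper":0},
    {"dx":0,"dy":0,"dz":0.3,"ax":0,"ay":0,"az":-0.75,"gripper":0},
    {"dx":0,"dy":0,"dz":0.3,"ax":0,"ay":0,"az":-0.75,"gripper":0},
    {"dx":0.7,"dy":0.8,"dz":0.7,"ax":0,"ay":0,"az":0,"gripper":0.2},
    {"dx":0.74,"dy":0.83,"dz":0.67,"ax":0,"ay":0,"az":0,"gripper":0.2},
    {"dx":0,"dy":0,"dz":0,"ax":0,"ay":0,"az":0,"gripper":0.2},
    {"dx":0,"dy":0,"dz":0,"ax":0,"ay":0,"az":0,"gripper":0.2},
  ],
)

```text
clock: 19.98
eef_pos: [436.5, -255.0, 112.1]
eef_rot: [-3.14, 0.001, -2.985]
wrist_force: [0.3, -0.0, 0.5]
finger_gap: 75.2
finger_force: 0.0
```

```bash
cat >> h.py <<'E'
def look(x,y,z=20.5,rad=35,name="wrist",t=45):
    "black mark near (x,y) at height z -> xy, and angles of the straight edges of the top face about it"
    w=cam(name);g=cv2.cvtColor(w["image"],cv2.COLOR_RGB2GRAY);k=4
    o=ortho(w,x+60,y+60,120,120,z,k);og=cv2.GaussianBlur(cv2.cvtColor(o,cv2.COLOR_RGB2GRAY),(0,0),1)
    n,l,st,ce=cv2.connectedComponentsWithStats((og<t).astype(np.uint8));best=None
    for q in range(1,n):
        a=st[q,4]/k/k;p=np.array([x+60-ce[q][1]/k,y+60-ce[q][0]/k]);b=st[q,2]/st[q,3]
        if 60<a<170 and .75<b<1.33 and np.hypot(*(p-[x,y]))<rad: best=p;print("mark",np.round(p,1),"area",round(a))
    cv2.imwrite("pics/look.png",o[...,::-1]);return w,best
def held(pads_above=9.5):
    s=manip.read_state();p=s["eef_pos"];z=p[2]-8-pads_above+20;w,b=look(p[0],p[1],z,15,t=45)
    if b is not None:
        d=b-p[:2];y=s["eef_rot"][2];print("tool offset x %.1f y %.1f"%(d[0]*np.cos(y)+d[1]*np.sin(y),d[0]*np.sin(y)-d[1]*np.cos(y)))
    print(np.round(p,1),"gap %.1f F %.1f"%(s["finger_gap"],s["finger_force"]),"fz",np.round(s["wrist_force"],1))
E
python3 - <<'E'
from h import *
w,b=look(435.5,-253.8);go(*b,18.5,188.9)
E
```

```text
mark [ 435.9 -254. ] area 98
az tot 0.00 dx 0.02 dy 0.03 dz 2.34 j6 -2.33 rp [-3.140e+00  2.000e-03 -2.986e+00] t 20.0
```

Emit:
jog_arm(
  commands=[
    {"dx":0.02,"dy":0.03,"dz":0.8,"ax":0,"ay":0,"az":0,"gripper":0.4},
    {"dx":0,"dy":0,"dz":0.8,"ax":0,"ay":0,"az":0,"gripper":0.4},
    {"dx":0,"dy":0,"dz":0.5,"ax":0,"ay":0,"az":0,"gripper":0.4},
    {"dx":0,"dy":0,"dz":0.24,"ax":0,"ay":0,"az":0,"gripper":0.4},
    {"dx":0,"dy":0,"dz":0,"ax":0,"ay":0,"az":0,"gripper":1},
    {"dx":0,"dy":0,"dz":0,"ax":0,"ay":0,"az":0,"gripper":1},
    {"dx":0,"dy":0,"dz":0,"ax":0,"ay":0,"az":0,"gripper":1},
    {"dx":0,"dy":0,"dz":0,"ax":0,"ay":0,"az":0,"gripper":1},
    {"dx":0,"dy":0,"dz":0,"ax":0,"ay":0,"az":0,"gripper":1},
    {"dx":0,"dy":0,"dz":0,"ax":0,"ay":0,"az":0,"gripper":1},
  ],
)

```text
clock: 21.28
eef_pos: [434.8, -254.0, 18.0]
eef_rot: [-3.141, 0.001, -2.986]
wrist_force: [-0.8, 0.6, 6.7]
finger_gap: 23.6
finger_force: 40.0
```

Emit:
jog_arm(
  commands=[
    {"dx":0,"dy":0,"dz":0,"ax":0,"ay":0,"az":0,"gripper":1},
    {"dx":0,"dy":0,"dz":0,"ax":0,"ay":0,"az":0,"gripper":1},
    {"dx":0,"dy":0,"dz":-0.3,"ax":0,"ay":0,"az":0,"gripper":1},
    {"dx":0,"dy":0,"dz":-0.7,"ax":0,"ay":0,"az":0,"gripper":1},
    {"dx":0,"dy":0,"dz":-0.7,"ax":0,"ay":0,"az":0,"gripper":1},
    {"dx":0,"dy":0,"dz":-0.6,"ax":0,"ay":0,"az":0,"gripper":1},
    {"dx":0,"dy":0,"dz":0,"ax":0,"ay":0,"az":0,"gripper":1},
    {"dx":0,"dy":0,"dz":0,"ax":0,"ay":0,"az":0,"gripper":1},
  ],
)

```text
clock: 22.28
eef_pos: [434.0, -253.5, 108.6]
eef_rot: [3.141, -0.001, -2.986]
wrist_force: [-0.7, -0.4, -3.1]
finger_gap: 23.5
finger_force: 40.0
```

Run:
```python
from h import *
held();go(545,299.3,110,199.05)
```

```text
[ 434.  -253.5  108.6] gap 23.5 F 40.0 fz [-0.7 -0.4 -3.1]
az tot -1.01 dx -7.14 dy 12.15 dz -0.04 j6 -2.33 rp [ 3.140e+00 -1.000e-03 -2.986e+00] t 22.3
```

Emit:
jog_arm(
  commands=[
    {"dx":0,"dy":0,"dz":0,"ax":0,"ay":0,"az":-0.5,"gripper":1},
    {"dx":0,"dy":0,"dz":0,"ax":0,"ay":0,"az":-0.51,"gripper":1},
    {"dx":-0.3,"dy":0.5,"dz":0,"ax":0,"ay":0,"az":0,"gripper":1},
    {"dx":-0.55,"dy":0.95,"dz":0,"ax":0,"ay":0,"az":0,"gripper":1},
    {"dx":-0.55,"dy":0.95,"dz":0,"ax":0,"ay":0,"az":0,"gripper":1},
    {"dx":-0.55,"dy":0.95,"dz":0,"ax":0,"ay":0,"az":0,"gripper":1},
    {"dx":-0.55,"dy":0.95,"dz":0,"ax":0,"ay":0,"az":0,"gripper":1},
    {"dx":-0.55,"dy":0.95,"dz":0,"ax":0,"ay":0,"az":0,"gripper":1},
    {"dx":-0.55,"dy":0.95,"dz":0,"ax":0,"ay":0,"az":0,"gripper":1},
    {"dx":-0.55,"dy":0.95,"dz":0,"ax":0,"ay":0,"az":0,"gripper":1},
  ],
)

```text
clock: 23.58
eef_pos: [497.9, 72.1, 108.4]
eef_rot: [3.141, -0.002, -2.81]
wrist_force: [0.2, -1.0, -3.7]
finger_gap: 23.6
finger_force: 40.0
```

Emit:
jog_arm(
  commands=[
    {"dx":-0.55,"dy":0.95,"dz":0,"ax":0,"ay":0,"az":0,"gripper":1},
    {"dx":-0.55,"dy":0.95,"dz":0,"ax":0,"ay":0,"az":0,"gripper":1},
    {"dx":-0.55,"dy":0.95,"dz":0,"ax":0,"ay":0,"az":0,"gripper":1},
    {"dx":-0.55,"dy":0.95,"dz":0,"ax":0,"ay":0,"az":0,"gripper":1},
    {"dx":-0.5,"dy":0.8,"dz":0.3,"ax":0,"ay":0,"az":0,"gripper":1},
    {"dx":0,"dy":0,"dz":0.5,"ax":0,"ay":0,"az":0,"gripper":1},
    {"dx":0,"dy":0,"dz":0,"ax":0,"ay":0,"az":0,"gripper":1},
    {"dx":0,"dy":0,"dz":0,"ax":0,"ay":0,"az":0,"gripper":1},
  ],
)

```text
clock: 24.58
eef_pos: [540.5, 279.5, 77.6]
eef_rot: [-3.142, -0.0, -2.81]
wrist_force: [0.7, 0.5, -3.8]
finger_gap: 23.4
finger_force: 40.0
```

Run:
```python
from h import *
held();go(545,299.3,26.5,199.05)
s=manip.read_state();p=s["eef_pos"];w=cam("wrist");g=cv2.cvtColor(w["image"],cv2.COLOR_RGB2GRAY)
u=proj(w,[[*p[:2],p[2]+2.5]])[0].astype(int);print(u)
for v in range(u[1]-22,u[1]+22,3): print(v,*["%3d"%x for x in g[v,u[0]-24:u[0]+26:2]])
```

```text
[540.5 279.5  77.6] gap 23.4 F 40.0 fz [ 0.7  0.5 -3.8]
az tot -0.01 dx -0.26 dy 0.43 dz 1.29 j6 -1.48 rp [ 3.142e+00  1.000e-03 -2.810e+00] t 24.6
[274 267]
245 154 145 117  45  48  42  38  95 103  90  92  93  95  92  91  91  91  95  99  97  94  92  95  69 254
248  95  99  78  39  50  45  39 105  99  98  96  95  96  88  88  91  95  97  99  96  95  92  97  73 107
251  92 102  28  51  49  47  97  98  98  88  95 102  93  94  93  95  90  94  97  94  93  94  93  79  50
254 102  92  20  48  46  47  45  69  98  95  96 100  99  93  94  94  94 100  95  97  99  94  93  90   7
257  99  70  11  49  47  44  42 103  99  93  98  95  98  88  93  98  96  96  95  97  95  92  94  78   0
260 104  45  19  46  47  44  82 100  97  94  96 105  97  98  97 101  91  99  96  95  90  97  97  68   8
263 104  22  27  44  46  41  98 102  98 102  51  40  39  43  46  41  57 101 100  96  96  99  97  57  20
266  96   9  17  50  52  91  98  99  81  42  46  50  45  38  49  44  40  43  98  95  94  96  98  59  24
269  78  24  13  46  44 105  99 101  54  47  52  45  51  46  41  43  45  40  70  96  97 101  96  49  24
272  61  16  23  41  88 101  92 100  53  41  48  47  47  46  41  46  37  45  83  99  97  98  93  39  20
275  24  26  19  48 103  93 102  99  90  43  52  42  50  49  51  44  42  39 104  96  98  96  94  28  31
278   8  26  24  79 107 101 100  99 104 103  61  47  42  45  43  49  80  98  98  99 100  96  98  34  28
281  14  26  14  73 103 105  99 101 102  92  96  99  97  94  97  98  95 101  98  94  97  97  96  29  28
284  15  15  17  80 107 104 100 100 104  97 102  99  93  93  97  96  98  98 101  95  97  96  96  87  27
287   7  21  28  93 105 104 102  99 104  99  99  97  98  86  97  94  95  98  98  98  93  94  98  86  16
```

```bash
sed -i 's/w,b=look(p\[0\],p\[1\],z,15,t=45)/w,b=look(p[0],p[1],z,15,t=None)/; s/    n,l,st,ce=cv2.connectedComponentsWithStats((og<t)/    t=t or 0.7*np.median(og[200:280,200:280])\n&/' h.py
python3 - <<'E'
from h import *
held();go(545,299.3,26.5,199.05)
E
```

```text
mark [542.1 280.7] area 114
tool offset x -1.6 y 0.6
[540.7 279.6  78.2] gap 23.7 F 40.0 fz [-0. -1. -4.]
az tot -0.01 dx -0.26 dy 0.43 dz 1.29 j6 -1.48 rp [ 3.142e+00  1.000e-03 -2.810e+00] t 24.7
```

Emit:
jog_arm(
  commands=[
    {"dx":-0.22,"dy":0.42,"dz":0.4,"ax":0,"ay":0,"az":0,"gripper":1},
    {"dx":0,"dy":0,"dz":0.5,"ax":0,"ay":0,"az":0,"gripper":1},
    {"dx":0,"dy":0,"dz":0.1,"ax":0,"ay":0,"az":0,"gripper":1},
    {"dx":0,"dy":0,"dz":0,"ax":0,"ay":0,"az":0,"gripper":1},
    {"dx":0,"dy":0,"dz":0,"ax":0,"ay":0,"az":0,"gripper":1},
  ],
)

```text
clock: 25.35
eef_pos: [543.6, 298.5, 38.2]
eef_rot: [3.142, 0.001, -2.81]
wrist_force: [0.3, 0.4, -3.3]
finger_gap: 23.4
finger_force: 40.0
```

Run:
```python
from h import *
held();go(543.5,298.5,25,199.05)
```

```text
mark [544.9 299.5] area 113
tool offset x -1.6 y 0.6
[543.6 298.5  38.2] gap 23.4 F 40.0 fz [ 0.3  0.4 -3.3]
az tot -0.01 dx 0.00 dy 0.00 dz 0.33 j6 -1.46 rp [ 3.142e+00  1.000e-03 -2.810e+00] t 25.4
```

Right on target. Lower, release, rise, and head back over the mat.

Emit:
jog_arm(
  commands=[
    {"dx":0,"dy":0,"dz":0.1,"ax":0,"ay":0,"az":0,"gripper":1},
    {"dx":0,"dy":0,"dz":0.08,"ax":0,"ay":0,"az":0,"gripper":1},
    {"dx":0,"dy":0,"dz":0.08,"ax":0,"ay":0,"az":0,"gripper":1},
    {"dx":0,"dy":0,"dz":0.05,"ax":0,"ay":0,"az":0,"gripper":1},
    {"dx":0,"dy":0,"dz":0.02,"ax":0,"ay":0,"az":0,"gripper":1},
    {"dx":0,"dy":0,"dz":0,"ax":0,"ay":0,"az":0,"gripper":1},
    {"dx":0,"dy":0,"dz":0,"ax":0,"ay":0,"az":0,"gripper":1},
  ],
)

```text
clock: 26.28
eef_pos: [543.3, 298.7, 24.3]
eef_rot: [3.142, 0.0, -2.81]
wrist_force: [-0.4, -0.1, -3.4]
finger_gap: 23.7
finger_force: 40.0
```

Emit:
jog_arm(
  commands=[
    {"dx":0,"dy":0,"dz":0,"ax":0,"ay":0,"az":0,"gripper":0.4},
    {"dx":0,"dy":0,"dz":0,"ax":0,"ay":0,"az":0,"gripper":0.4},
    {"dx":0,"dy":0,"dz":0,"ax":0,"ay":0,"az":0,"gripper":0.4},
    {"dx":0,"dy":0,"dz":-0.4,"ax":0,"ay":0,"az":0,"gripper":0.4},
    {"dx":0,"dy":0,"dz":-0.9,"ax":0,"ay":0,"az":0,"gripper":0.4},
    {"dx":0,"dy":0,"dz":-0.9,"ax":0,"ay":0,"az":0,"gripper":0.4},
    {"dx":0,"dy":0,"dz":0,"ax":0,"ay":0,"az":0,"gripper":0.2},
    {"dx":0,"dy":0,"dz":0,"ax":0,"ay":0,"az":0,"gripper":0.2},
  ],
)

```text
clock: 27.28
eef_pos: [543.1, 298.5, 112.3]
eef_rot: [-3.142, -0.0, -2.81]
wrist_force: [0.5, 0.5, -1.0]
finger_gap: 72.7
finger_force: 0.0
```

Run:
```python
from h import *
look(545,299.3,27,t=None);go(488,-346.4,110,122)
```

```text
mark [543.8 299.4] area 111
mark [514.7 291.5] area 162
az tot 7.70 dx -12.94 dy -9.71 dz 0.04 j6 -1.46 rp [-3.141e+00 -1.000e-03 -2.810e+00] t 27.3
```

Emit:
jog_arm(
  commands=[
    {"dx":0,"dy":0,"dz":0,"ax":0,"ay":0,"az":0.95,"gripper":0.2},
    {"dx":0,"dy":0,"dz":0,"ax":0,"ay":0,"az":0.95,"gripper":0.2},
    {"dx":0,"dy":0,"dz":0,"ax":0,"ay":0,"az":0.95,"gripper":0.2},
    {"dx":0,"dy":0,"dz":0,"ax":0,"ay":0,"az":0.95,"gripper":0.2},
    {"dx":0,"dy":0,"dz":0,"ax":0,"ay":0,"az":0.95,"gripper":0.2},
    {"dx":0,"dy":0,"dz":0,"ax":0,"ay":0,"az":0.95,"gripper":0.2},
    {"dx":0,"dy":0,"dz":0,"ax":0,"ay":0,"az":0.95,"gripper":0.2},
    {"dx":0,"dy":0,"dz":0,"ax":0,"ay":0,"az":0.95,"gripper":0.2},
    {"dx":0,"dy":0,"dz":0,"ax":0,"ay":0,"az":0.1,"gripper":0.1},
    {"dx":0,"dy":0,"dz":0,"ax":0,"ay":0,"az":0,"gripper":0.1},
  ],
)

```text
clock: 28.58
eef_pos: [543.0, 298.5, 111.7]
eef_rot: [-3.141, -0.0, 2.133]
wrist_force: [-0.0, 0.0, -0.3]
finger_gap: 84.8
finger_force: 0.0
```

Emit:
jog_arm(
  commands=[
    {"dx":-0.9,"dy":-0.67,"dz":0,"ax":0,"ay":0,"az":0,"gripper":0.1},
    {"dx":-0.9,"dy":-0.67,"dz":0,"ax":0,"ay":0,"az":0,"gripper":0.1},
    {"dx":-0.9,"dy":-0.67,"dz":0,"ax":0,"ay":0,"az":0,"gripper":0.1},
    {"dx":-0.9,"dy":-0.67,"dz":0,"ax":0,"ay":0,"az":0,"gripper":0.1},
    {"dx":-0.9,"dy":-0.67,"dz":0,"ax":0,"ay":0,"az":0,"gripper":0.1},
    {"dx":-0.9,"dy":-0.67,"dz":0,"ax":0,"ay":0,"az":0,"gripper":0.1},
    {"dx":-0.9,"dy":-0.67,"dz":0,"ax":0,"ay":0,"az":0,"gripper":0.1},
    {"dx":-0.9,"dy":-0.67,"dz":0,"ax":0,"ay":0,"az":0,"gripper":0.1},
    {"dx":-0.9,"dy":-0.67,"dz":0,"ax":0,"ay":0,"az":0,"gripper":0.1},
    {"dx":-0.9,"dy":-0.67,"dz":0,"ax":0,"ay":0,"az":0,"gripper":0.1},
  ],
)

```text
clock: 29.82
eef_pos: [506.5, -150.1, 112.2]
eef_rot: [3.142, 0.0, 2.132]
wrist_force: [0.3, -0.5, -0.3]
finger_gap: 84.2
finger_force: 0.0
```

Emit:
jog_arm(
  commands=[
    {"dx":-0.9,"dy":-0.67,"dz":0,"ax":0,"ay":0,"az":0,"gripper":0.1},
    {"dx":-0.9,"dy":-0.67,"dz":0,"ax":0,"ay":0,"az":0,"gripper":0.1},
    {"dx":-0.9,"dy":-0.67,"dz":0,"ax":0,"ay":0,"az":0,"gripper":0.1},
    {"dx":-0.9,"dy":-0.67,"dz":0,"ax":0,"ay":0,"az":0,"gripper":0.1},
    {"dx":-0.3,"dy":-0.3,"dz":0,"ax":0,"ay":0,"az":0,"gripper":0.1},
    {"dx":0,"dy":0,"dz":0,"ax":0,"ay":0,"az":0,"gripper":0.1},
    {"dx":0,"dy":0,"dz":0,"ax":0,"ay":0,"az":0,"gripper":0.1},
  ],
)

```text
clock: 30.7
eef_pos: [488.7, -342.9, 112.2]
eef_rot: [3.142, -0.0, 2.131]
wrist_force: [0.5, 1.0, 0.0]
finger_gap: 84.5
finger_force: 0.0
```

Run:
```python
from h import *
w,b=look(488,-346.4,t=None)
if b is not None: go(*b,18,122)
```

```text
mark [ 487.9 -346.9] area 116
az tot 0.01 dx -0.07 dy -0.07 dz 2.36 j6 -1.23 rp [ 3.142 -0.     2.131] t 30.8
```

Emit:
jog_arm(
  commands=[
    {"dx":-0.07,"dy":-0.07,"dz":0.8,"ax":0,"ay":0,"az":0,"gripper":0.25},
    {"dx":0,"dy":0,"dz":0.8,"ax":0,"ay":0,"az":0,"gripper":0.25},
    {"dx":0,"dy":0,"dz":0.5,"ax":0,"ay":0,"az":0,"gripper":0.25},
    {"dx":0,"dy":0,"dz":0.26,"ax":0,"ay":0,"az":0,"gripper":0.25},
    {"dx":0,"dy":0,"dz":0,"ax":0,"ay":0,"az":0,"gripper":1},
    {"dx":0,"dy":0,"dz":0,"ax":0,"ay":0,"az":0,"gripper":1},
    {"dx":0,"dy":0,"dz":0,"ax":0,"ay":0,"az":0,"gripper":1},
    {"dx":0,"dy":0,"dz":0,"ax":0,"ay":0,"az":0,"gripper":1},
    {"dx":0,"dy":0,"dz":0,"ax":0,"ay":0,"az":0,"gripper":1},
    {"dx":0,"dy":0,"dz":0,"ax":0,"ay":0,"az":0,"gripper":1},
  ],
)

```text
clock: 32.0
eef_pos: [487.8, -348.2, 18.5]
eef_rot: [3.141, 0.001, 2.129]
wrist_force: [0.5, 0.7, 6.7]
finger_gap: 37.6
finger_force: 39.9
```

Emit:
jog_arm(
  commands=[
    {"dx":0,"dy":0,"dz":0,"ax":0,"ay":0,"az":0,"gripper":1},
    {"dx":0,"dy":0,"dz":0,"ax":0,"ay":0,"az":0,"gripper":1},
    {"dx":0,"dy":0,"dz":-0.3,"ax":0,"ay":0,"az":0,"gripper":1},
    {"dx":0,"dy":0,"dz":-0.7,"ax":0,"ay":0,"az":0,"gripper":1},
    {"dx":0,"dy":0,"dz":-0.7,"ax":0,"ay":0,"az":0,"gripper":1},
    {"dx":0,"dy":0,"dz":-0.6,"ax":0,"ay":0,"az":0,"gripper":1},
    {"dx":0,"dy":0,"dz":0,"ax":0,"ay":0,"az":0,"gripper":1},
    {"dx":0,"dy":0,"dz":0,"ax":0,"ay":0,"az":0,"gripper":1},
  ],
)

```text
clock: 33.0
eef_pos: [487.1, -347.7, 108.7]
eef_rot: [-3.141, -0.001, 2.129]
wrist_force: [-0.5, 0.8, -3.5]
finger_gap: 37.5
finger_force: 39.9
```

Run:
```python
from h import *
held();go(493,192.5,80,109.05)
```

```text
mark [ 486.6 -346.6] area 112
tool offset x 1.2 y 0.2
[ 487.1 -347.7  108.7] gap 37.5 F 39.9 fz [-0.5  0.8 -3.5]
az tot 1.30 dx 12.71 dy 4.55 dz 0.71 j6 -1.24 rp [-3.141e+00 -2.000e-03  2.129e+00] t 33.0
```

Emit:
jog_arm(
  commands=[
    {"dx":0,"dy":0,"dz":0,"ax":0,"ay":0,"az":0.65,"gripper":1},
    {"dx":0,"dy":0,"dz":0,"ax":0,"ay":0,"az":0.65,"gripper":1},
    {"dx":0.5,"dy":0.2,"dz":0,"ax":0,"ay":0,"az":0,"gripper":1},
    {"dx":0.95,"dy":0.34,"dz":0,"ax":0,"ay":0,"az":0,"gripper":1},
    {"dx":0.95,"dy":0.34,"dz":0,"ax":0,"ay":0,"az":0,"gripper":1},
    {"dx":0.95,"dy":0.34,"dz":0,"ax":0,"ay":0,"az":0,"gripper":1},
    {"dx":0.95,"dy":0.34,"dz":0,"ax":0,"ay":0,"az":0,"gripper":1},
    {"dx":0.95,"dy":0.34,"dz":0,"ax":0,"ay":0,"az":0,"gripper":1},
    {"dx":0.95,"dy":0.34,"dz":0,"ax":0,"ay":0,"az":0,"gripper":1},
    {"dx":0.95,"dy":0.34,"dz":0,"ax":0,"ay":0,"az":0,"gripper":1},
  ],
)

```text
clock: 34.3
eef_pos: [491.1, -41.8, 109.3]
eef_rot: [-3.141, -0.001, 1.905]
wrist_force: [-0.0, 0.4, -4.7]
finger_gap: 37.5
finger_force: 39.9
```

Emit:
jog_arm(
  commands=[
    {"dx":0.95,"dy":0.34,"dz":0,"ax":0,"ay":0,"az":0,"gripper":1},
    {"dx":0.95,"dy":0.34,"dz":0,"ax":0,"ay":0,"az":0,"gripper":1},
    {"dx":0.95,"dy":0.34,"dz":0,"ax":0,"ay":0,"az":0,"gripper":1},
    {"dx":0.95,"dy":0.34,"dz":0,"ax":0,"ay":0,"az":0,"gripper":1},
    {"dx":0.95,"dy":0.34,"dz":0,"ax":0,"ay":0,"az":0,"gripper":1},
    {"dx":0.8,"dy":0.27,"dz":0.3,"ax":0,"ay":0,"az":0,"gripper":1},
    {"dx":0,"dy":0,"dz":0.7,"ax":0,"ay":0,"az":0,"gripper":1},
    {"dx":0,"dy":0,"dz":0,"ax":0,"ay":0,"az":0,"gripper":1},
    {"dx":0,"dy":0,"dz":0,"ax":0,"ay":0,"az":0,"gripper":1},
  ],
)

```text
clock: 35.42
eef_pos: [494.1, 191.6, 70.5]
eef_rot: [3.141, -0.0, 1.903]
wrist_force: [0.1, 0.5, -3.3]
finger_gap: 37.6
finger_force: 39.9
```

Run:
```python
from h import *
held();go(493.4,191.4,25,109.05)
```

```text
mark [493.7 192.5] area 118
tool offset x 1.0 y -0.1
[494.1 191.6  70.5] gap 37.6 F 39.9 fz [ 0.1  0.5 -3.3]
az tot -0.00 dx 0.00 dy -0.02 dz 1.15 j6 -0.03 rp [3.14  0.    1.903] t 35.5
```

Emit:
jog_arm(
  commands=[
    {"dx":0,"dy":-0.02,"dz":0.5,"ax":0,"ay":0,"az":0,"gripper":1},
    {"dx":0,"dy":0,"dz":0.3,"ax":0,"ay":0,"az":0,"gripper":1},
    {"dx":0,"dy":0,"dz":0.1,"ax":0,"ay":0,"az":0,"gripper":1},
    {"dx":0,"dy":0,"dz":0.08,"ax":0,"ay":0,"az":0,"gripper":1},
    {"dx":0,"dy":0,"dz":0.08,"ax":0,"ay":0,"az":0,"gripper":1},
    {"dx":0,"dy":0,"dz":0.08,"ax":0,"ay":0,"az":0,"gripper":1},
    {"dx":0,"dy":0,"dz":0,"ax":0,"ay":0,"az":0,"gripper":1},
    {"dx":0,"dy":0,"dz":0,"ax":0,"ay":0,"az":0,"gripper":1},
  ],
)

```text
clock: 36.48
eef_pos: [493.5, 191.3, 24.4]
eef_rot: [3.141, 0.0, 1.903]
wrist_force: [-0.2, 0.5, -3.7]
finger_gap: 37.3
finger_force: 39.9
```

Emit:
jog_arm(
  commands=[
    {"dx":0,"dy":0,"dz":0,"ax":0,"ay":0,"az":0,"gripper":0.3},
    {"dx":0,"dy":0,"dz":0,"ax":0,"ay":0,"az":0,"gripper":0.3},
    {"dx":0,"dy":0,"dz":0,"ax":0,"ay":0,"az":0,"gripper":0.3},
    {"dx":0,"dy":0,"dz":-0.4,"ax":0,"ay":0,"az":0,"gripper":0.3},
    {"dx":0,"dy":0,"dz":-0.9,"ax":0,"ay":0,"az":0,"gripper":0.3},
    {"dx":0,"dy":0,"dz":-0.9,"ax":0,"ay":0,"az":0.2,"gripper":0.3},
    {"dx":0,"dy":0,"dz":0,"ax":0,"ay":0,"az":0,"gripper":0.2},
    {"dx":0,"dy":0,"dz":0,"ax":0,"ay":0,"az":0,"gripper":0.2},
  ],
)

```text
clock: 37.48
eef_pos: [493.2, 191.2, 112.3]
eef_rot: [-3.142, -0.0, 1.868]
wrist_force: [-0.1, 0.4, -0.6]
finger_gap: 74.7
finger_force: 0.0
```

Run:
```python
from h import *
look(493,192.5,27,t=None);go(583.6,-321.6,110,107)
```

```text
mark [492.9 192.7] area 115
az tot 0.00 dx -12.92 dy -1.58 dz 0.04 j6 0.00 rp [-3.141  0.     1.868] t 37.5
```

Emit:
jog_arm(
  commands=[
    {"dx":-0.95,"dy":-0.115,"dz":0,"ax":0,"ay":0,"az":0,"gripper":0.2},
    {"dx":-0.95,"dy":-0.115,"dz":0,"ax":0,"ay":0,"az":0,"gripper":0.2},
    {"dx":-0.95,"dy":-0.115,"dz":0,"ax":0,"ay":0,"az":0,"gripper":0.2},
    {"dx":-0.95,"dy":-0.115,"dz":0,"ax":0,"ay":0,"az":0,"gripper":0.2},
    {"dx":-0.95,"dy":-0.115,"dz":0,"ax":0,"ay":0,"az":0,"gripper":0.2},
    {"dx":-0.95,"dy":-0.115,"dz":0,"ax":0,"ay":0,"az":0,"gripper":0.2},
    {"dx":-0.95,"dy":-0.115,"dz":0,"ax":0,"ay":0,"az":0,"gripper":0.2},
    {"dx":-0.95,"dy":-0.115,"dz":0,"ax":0,"ay":0,"az":0,"gripper":0.2},
    {"dx":-0.95,"dy":-0.115,"dz":0,"ax":0,"ay":0,"az":0,"gripper":0.2},
    {"dx":-0.95,"dy":-0.115,"dz":0,"ax":0,"ay":0,"az":0,"gripper":0.2},
  ],
)

```text
clock: 38.78
eef_pos: [560.2, -186.6, 111.2]
eef_rot: [-3.14, -0.001, 1.868]
wrist_force: [0.4, 0.3, -0.2]
finger_gap: 75.3
finger_force: 0.0
```

Emit:
jog_arm(
  commands=[
    {"dx":-0.95,"dy":-0.115,"dz":0,"ax":0,"ay":0,"az":0,"gripper":0.2},
    {"dx":-0.95,"dy":-0.115,"dz":0,"ax":0,"ay":0,"az":0,"gripper":0.2},
    {"dx":-0.95,"dy":-0.115,"dz":0,"ax":0,"ay":0,"az":0,"gripper":0.2},
    {"dx":-0.57,"dy":-0.1,"dz":0,"ax":0,"ay":0,"az":0,"gripper":0.2},
    {"dx":0,"dy":0,"dz":0,"ax":0,"ay":0,"az":0,"gripper":0.2},
    {"dx":0,"dy":0,"dz":0,"ax":0,"ay":0,"az":0,"gripper":0.2},
  ],
)

```text
clock: 39.52
eef_pos: [583.3, -320.6, 111.5]
eef_rot: [-3.141, -0.001, 1.868]
wrist_force: [0.3, 0.2, -0.5]
finger_gap: 74.8
finger_force: 0.0
```

Run:
```python
from h import *
w,b=look(583.6,-321.6,t=None)
if b is not None: go(*b,18,107)
look(541.3,-409.8,t=None)
cv2.imwrite("pics/o_tri.png",ortho(w,591,-360,100,100,20.5,6)[...,::-1])
```

```bash
sed -i 's/if 60<a<170/if 30<a<170/' h.py
python3 - <<'E'
from h import *
w,b=look(583.6,-321.6,t=45)
if b is not None: go(*b,18,107)
E
```

```text
mark [ 583.3 -322. ] area 46
az tot 0.01 dx -0.03 dy -0.02 dz 2.36 j6 -0.86 rp [-3.142 -0.     1.869] t 39.7
```

Emit:
jog_arm(
  commands=[
    {"dx":-0.03,"dy":-0.02,"dz":0.8,"ax":0,"ay":0,"az":0,"gripper":0.35},
    {"dx":0,"dy":0,"dz":0.8,"ax":0,"ay":0,"az":0,"gripper":0.35},
    {"dx":0,"dy":0,"dz":0.5,"ax":0,"ay":0,"az":0,"gripper":0.35},
    {"dx":0,"dy":0,"dz":0.26,"ax":0,"ay":0,"az":0,"gripper":0.35},
    {"dx":0,"dy":0,"dz":0,"ax":0,"ay":0,"az":0,"gripper":1},
    {"dx":0,"dy":0,"dz":0,"ax":0,"ay":0,"az":0,"gripper":1},
    {"dx":0,"dy":0,"dz":0,"ax":0,"ay":0,"az":0,"gripper":1},
    {"dx":0,"dy":0,"dz":0,"ax":0,"ay":0,"az":0,"gripper":1},
    {"dx":0,"dy":0,"dz":0,"ax":0,"ay":0,"az":0,"gripper":1},
    {"dx":0,"dy":0,"dz":0,"ax":0,"ay":0,"az":0,"gripper":1},
  ],
)

```text
clock: 40.92
eef_pos: [583.4, -323.1, 18.4]
eef_rot: [3.141, 0.001, 1.868]
wrist_force: [-0.8, 0.4, 6.2]
finger_gap: 25.4
finger_force: 40.0
```

Emit:
jog_arm(
  commands=[
    {"dx":0,"dy":0,"dz":0,"ax":0,"ay":0,"az":0,"gripper":1},
    {"dx":0,"dy":0,"dz":0,"ax":0,"ay":0,"az":0,"gripper":1},
    {"dx":0,"dy":0,"dz":-0.3,"ax":0,"ay":0,"az":0,"gripper":1},
    {"dx":0,"dy":0,"dz":-0.7,"ax":0,"ay":0,"az":0,"gripper":1},
    {"dx":0,"dy":0,"dz":-0.7,"ax":0,"ay":0,"az":0,"gripper":1},
    {"dx":0,"dy":0,"dz":-0.6,"ax":0,"ay":0,"az":0,"gripper":1},
    {"dx":0,"dy":0,"dz":0,"ax":0,"ay":0,"az":0,"gripper":1},
    {"dx":0,"dy":0,"dz":0,"ax":0,"ay":0,"az":0,"gripper":1},
  ],
)

```text
clock: 41.92
eef_pos: [582.7, -322.7, 108.7]
eef_rot: [-3.141, -0.001, 1.868]
wrist_force: [0.1, -0.5, -1.7]
finger_gap: 25.4
finger_force: 40.0
```

Run:
```python
from h import *
held();go(517.6,378.7,80,109.05)
```

```text
mark [ 582.3 -321.9] area 54
tool offset x 0.9 y -0.1
[ 582.7 -322.7  108.7] gap 25.4 F 40.0 fz [ 0.1 -0.5 -1.7]
az tot -0.20 dx 17.10 dy 4.19 dz 0.71 j6 -0.86 rp [-3.140e+00 -2.000e-03  1.868e+00] t 42.0
```

Emit:
jog_arm(
  commands=[
    {"dx":0,"dy":0,"dz":0,"ax":0,"ay":0,"az":-0.2,"gripper":1},
    {"dx":0.4,"dy":0.1,"dz":0,"ax":0,"ay":0,"az":0,"gripper":1},
    {"dx":0.9,"dy":0.22,"dz":0,"ax":0,"ay":0,"az":0,"gripper":1},
    {"dx":0.9,"dy":0.22,"dz":0,"ax":0,"ay":0,"az":0,"gripper":1},
    {"dx":0.9,"dy":0.22,"dz":0,"ax":0,"ay":0,"az":0,"gripper":1},
    {"dx":0.9,"dy":0.22,"dz":0,"ax":0,"ay":0,"az":0,"gripper":1},
    {"dx":0.9,"dy":0.22,"dz":0,"ax":0,"ay":0,"az":0,"gripper":1},
    {"dx":0.9,"dy":0.22,"dz":0,"ax":0,"ay":0,"az":0,"gripper":1},
    {"dx":0.9,"dy":0.22,"dz":0,"ax":0,"ay":0,"az":0,"gripper":1},
    {"dx":0.9,"dy":0.22,"dz":0,"ax":0,"ay":0,"az":0,"gripper":1},
  ],
)

```text
clock: 43.22
eef_pos: [553.7, -9.3, 109.8]
eef_rot: [-3.142, -0.0, 1.903]
wrist_force: [-0.0, 0.5, -1.8]
finger_gap: 25.6
finger_force: 40.0
```

Emit:
jog_arm(
  commands=[
    {"dx":0.9,"dy":0.22,"dz":0,"ax":0,"ay":0,"az":0,"gripper":1},
    {"dx":0.9,"dy":0.22,"dz":0,"ax":0,"ay":0,"az":0,"gripper":1},
    {"dx":0.9,"dy":0.22,"dz":0,"ax":0,"ay":0,"az":0,"gripper":1},
    {"dx":0.9,"dy":0.22,"dz":0,"ax":0,"ay":0,"az":0,"gripper":1},
    {"dx":0.9,"dy":0.22,"dz":0,"ax":0,"ay":0,"az":0,"gripper":1},
    {"dx":0.9,"dy":0.22,"dz":0,"ax":0,"ay":0,"az":0,"gripper":1},
    {"dx":0.9,"dy":0.22,"dz":0,"ax":0,"ay":0,"az":0,"gripper":1},
    {"dx":0.9,"dy":0.22,"dz":0,"ax":0,"ay":0,"az":0,"gripper":1},
    {"dx":0.9,"dy":0.22,"dz":0,"ax":0,"ay":0,"az":0,"gripper":1},
    {"dx":0.9,"dy":0.22,"dz":0,"ax":0,"ay":0,"az":0,"gripper":1},
  ],
)

```text
clock: 44.48
eef_pos: [519.2, 359.4, 109.7]
eef_rot: [-3.141, -0.0, 1.903]
wrist_force: [-0.0, -0.2, -1.4]
finger_gap: 25.8
finger_force: 40.0
```

Emit:
jog_arm(
  commands=[
    {"dx":0.48,"dy":0.13,"dz":0.3,"ax":0,"ay":0,"az":0,"gripper":1},
    {"dx":0,"dy":0,"dz":0.7,"ax":0,"ay":0,"az":0,"gripper":1},
    {"dx":0,"dy":0,"dz":0,"ax":0,"ay":0,"az":0,"gripper":1},
    {"dx":0,"dy":0,"dz":0,"ax":0,"ay":0,"az":0,"gripper":1},
  ],
)

```text
clock: 44.98
eef_pos: [519.3, 377.4, 70.5]
eef_rot: [3.141, -0.0, 1.902]
wrist_force: [0.6, -0.2, -1.1]
finger_gap: 25.4
finger_force: 40.0
```

Run:
```python
from h import *
held();go(517.9,377.8,25,109.05)
```

```text
mark [518.9 378.2] area 55
tool offset x 0.9 y -0.1
[519.3 377.4  70.5] gap 25.4 F 40.0 fz [ 0.6 -0.2 -1.1]
az tot -0.01 dx 0.02 dy -0.04 dz 1.15 j6 0.24 rp [ 3.14  -0.     1.902] t 45.0
```

Emit:
jog_arm(
  commands=[
    {"dx":0.02,"dy":-0.04,"dz":0.5,"ax":0,"ay":0,"az":0,"gripper":1},
    {"dx":0,"dy":0,"dz":0.3,"ax":0,"ay":0,"az":0,"gripper":1},
    {"dx":0,"dy":0,"dz":0.1,"ax":0,"ay":0,"az":0,"gripper":1},
    {"dx":0,"dy":0,"dz":0.08,"ax":0,"ay":0,"az":0,"gripper":1},
    {"dx":0,"dy":0,"dz":0.08,"ax":0,"ay":0,"az":0,"gripper":1},
    {"dx":0,"dy":0,"dz":0.08,"ax":0,"ay":0,"az":0,"gripper":1},
    {"dx":0,"dy":0,"dz":0,"ax":0,"ay":0,"az":0,"gripper":1},
    {"dx":0,"dy":0,"dz":0,"ax":0,"ay":0,"az":0,"gripper":1},
  ],
)

```text
clock: 46.02
eef_pos: [517.4, 377.8, 24.4]
eef_rot: [3.141, -0.0, 1.903]
wrist_force: [0.2, 1.3, -2.4]
finger_gap: 25.5
finger_force: 40.0
```

Emit:
jog_arm(
  commands=[
    {"dx":0,"dy":0,"dz":0,"ax":0,"ay":0,"az":0,"gripper":0.4},
    {"dx":0,"dy":0,"dz":0,"ax":0,"ay":0,"az":0,"gripper":0.4},
    {"dx":0,"dy":0,"dz":0,"ax":0,"ay":0,"az":0,"gripper":0.4},
    {"dx":0,"dy":0,"dz":-0.4,"ax":0,"ay":0,"az":0,"gripper":0.4},
    {"dx":0,"dy":0,"dz":-0.9,"ax":0,"ay":0,"az":0,"gripper":0.4},
    {"dx":0,"dy":0,"dz":-0.9,"ax":0,"ay":0,"az":0,"gripper":0.4},
    {"dx":0,"dy":0,"dz":0,"ax":0,"ay":0,"az":0,"gripper":0},
    {"dx":0,"dy":0,"dz":0,"ax":0,"ay":0,"az":0,"gripper":0},
  ],
)

```text
clock: 47.02
eef_pos: [517.1, 377.7, 112.2]
eef_rot: [-3.141, 0.0, 1.903]
wrist_force: [-0.9, -0.3, -0.6]
finger_gap: 73.3
finger_force: 0.0
```

Run:
```python
from h import *
look(517.6,378.7,27,t=None);go(541.3,-409.8,110,86)
```

```text
mark [516.9 379.2] area 52
az tot 2.30 dx -19.59 dy 1.98 dz 0.04 j6 0.24 rp [-3.14   0.     1.903] t 47.1
```

Emit:
jog_arm(
  commands=[
    {"dx":0,"dy":0,"dz":0,"ax":0,"ay":0,"az":0.77,"gripper":0},
    {"dx":0,"dy":0,"dz":0,"ax":0,"ay":0,"az":0.77,"gripper":0},
    {"dx":0,"dy":0,"dz":0,"ax":0,"ay":0,"az":0.77,"gripper":0},
    {"dx":-0.98,"dy":0.1,"dz":0,"ax":0,"ay":0,"az":0,"gripper":0},
    {"dx":-0.98,"dy":0.1,"dz":0,"ax":0,"ay":0,"az":0,"gripper":0},
    {"dx":-0.98,"dy":0.1,"dz":0,"ax":0,"ay":0,"az":0,"gripper":0},
    {"dx":-0.98,"dy":0.1,"dz":0,"ax":0,"ay":0,"az":0,"gripper":0},
    {"dx":-0.98,"dy":0.1,"dz":0,"ax":0,"ay":0,"az":0,"gripper":0},
    {"dx":-0.98,"dy":0.1,"dz":0,"ax":0,"ay":0,"az":0,"gripper":0},
    {"dx":-0.98,"dy":0.1,"dz":0,"ax":0,"ay":0,"az":0,"gripper":0},
  ],
)

```text
clock: 48.32
eef_pos: [525.1, 100.8, 111.4]
eef_rot: [-3.14, 0.0, 1.499]
wrist_force: [1.2, 0.0, 0.1]
finger_gap: 93.7
finger_force: 0.0
```

Emit:
jog_arm(
  commands=[
    {"dx":-0.98,"dy":0.1,"dz":0,"ax":0,"ay":0,"az":0,"gripper":0},
    {"dx":-0.98,"dy":0.1,"dz":0,"ax":0,"ay":0,"az":0,"gripper":0},
    {"dx":-0.98,"dy":0.1,"dz":0,"ax":0,"ay":0,"az":0,"gripper":0},
    {"dx":-0.98,"dy":0.1,"dz":0,"ax":0,"ay":0,"az":0,"gripper":0},
    {"dx":-0.98,"dy":0.1,"dz":0,"ax":0,"ay":0,"az":0,"gripper":0},
    {"dx":-0.98,"dy":0.1,"dz":0,"ax":0,"ay":0,"az":0,"gripper":0},
    {"dx":-0.98,"dy":0.1,"dz":0,"ax":0,"ay":0,"az":0,"gripper":0},
    {"dx":-0.98,"dy":0.1,"dz":0,"ax":0,"ay":0,"az":0,"gripper":0},
    {"dx":-0.98,"dy":0.1,"dz":0,"ax":0,"ay":0,"az":0,"gripper":0},
    {"dx":-0.98,"dy":0.1,"dz":0,"ax":0,"ay":0,"az":0,"gripper":0},
  ],
)

```text
clock: 49.58
eef_pos: [537.1, -292.8, 111.2]
eef_rot: [-3.14, -0.001, 1.499]
wrist_force: [0.6, 0.7, -1.1]
finger_gap: 93.7
finger_force: 0.0
```

Emit:
jog_arm(
  commands=[
    {"dx":-0.98,"dy":0.1,"dz":0,"ax":0,"ay":0,"az":0,"gripper":0},
    {"dx":-0.98,"dy":0.1,"dz":0,"ax":0,"ay":0,"az":0,"gripper":0},
    {"dx":-0.8,"dy":0.05,"dz":0,"ax":0,"ay":0,"az":0,"gripper":0},
    {"dx":0,"dy":0,"dz":0,"ax":0,"ay":0,"az":0,"gripper":0},
    {"dx":0,"dy":0,"dz":0,"ax":0,"ay":0,"az":0,"gripper":0},
  ],
)

```text
clock: 50.2
eef_pos: [539.5, -401.7, 111.4]
eef_rot: [-3.14, -0.001, 1.5]
wrist_force: [0.4, 0.3, 0.2]
finger_gap: 94.1
finger_force: 0.0
```

Run:
```python
from h import *
w,b=look(541.3,-409.8,t=45);go(541.3,-409.8,110,86)
cv2.imwrite("pics/o_tri.png",ortho(w,591,-360,100,100,20.5,5)[...,::-1])
```

```text
mark [ 540.8 -410.3] area 111
az tot -0.00 dx -0.20 dy 0.05 dz 0.04 j6 -0.62 rp [-3.141e+00 -1.000e-03  1.500e+00] t 50.2
```

View pics/o_tri.png

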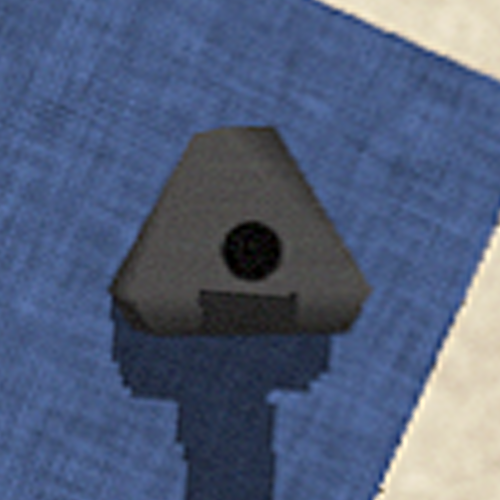

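Rectified view: the triangle's mark is at (251,250). Its lower long side runs (155,335)–(345,328) and its top cut corner is at about (236,130), so its yaw is about +1.7 deg. I'll grip that side against the corner.

Emit:
jog_arm(
  commands=[
    {"dx":0,"dy":0,"dz":0,"ax":0,"ay":0,"az":-0.57,"gripper":0.2},
    {"dx":-0.22,"dy":0.13,"dz":0.5,"ax":0,"ay":0,"az":0,"gripper":0.2},
    {"dx":0,"dy":0,"dz":0.8,"ax":0,"ay":0,"az":0,"gripper":0.2},
    {"dx":0,"dy":0,"dz":0.6,"ax":0,"ay":0,"az":0,"gripper":0.2},
    {"dx":0,"dy":0,"dz":0.43,"ax":0,"ay":0,"az":0,"gripper":0.2},
    {"dx":0,"dy":0,"dz":0,"ax":0,"ay":0,"az":0,"gripper":1},
    {"dx":0,"dy":0,"dz":0,"ax":0,"ay":0,"az":0,"gripper":1},
    {"dx":0,"dy":0,"dz":0,"ax":0,"ay":0,"az":0,"gripper":1},
    {"dx":0,"dy":0,"dz":0,"ax":0,"ay":0,"az":0,"gripper":1},
    {"dx":0,"dy":0,"dz":0,"ax":0,"ay":0,"az":0,"gripper":1},
  ],
)

```text
clock: 51.5
eef_pos: [545.4, -411.4, 19.9]
eef_rot: [3.141, 0.001, 1.599]
wrist_force: [-0.8, 1.6, 5.6]
finger_gap: 40.9
finger_force: 40.0
```

Emit:
jog_arm(
  commands=[
    {"dx":0,"dy":0,"dz":0,"ax":0,"ay":0,"az":0,"gripper":1},
    {"dx":0,"dy":0,"dz":0,"ax":0,"ay":0,"az":0,"gripper":1},
    {"dx":0,"dy":0,"dz":-0.3,"ax":0,"ay":0,"az":0,"gripper":1},
    {"dx":0,"dy":0,"dz":-0.7,"ax":0,"ay":0,"az":0,"gripper":1},
    {"dx":0,"dy":0,"dz":-0.7,"ax":0,"ay":0,"az":0,"gripper":1},
    {"dx":0,"dy":0,"dz":-0.6,"ax":0,"ay":0,"az":0,"gripper":1},
    {"dx":0,"dy":0,"dz":0,"ax":0,"ay":0,"az":0,"gripper":1},
    {"dx":0,"dy":0,"dz":0,"ax":0,"ay":0,"az":0,"gripper":1},
  ],
)

```text
clock: 52.5
eef_pos: [544.7, -410.9, 109.8]
eef_rot: [-3.14, -0.001, 1.599]
wrist_force: [-0.4, 0.1, -4.1]
finger_gap: 41.0
finger_force: 40.0
```

Run:
```python
from h import *
held();go(524.2,114.4,80,109.05)
```

```text
mark [ 540.4 -409.1] area 115
tool offset x 1.9 y -4.3
[ 544.7 -410.9  109.8] gap 41.0 F 40.0 fz [-0.4  0.1 -4.1]
az tot -1.74 dx 12.58 dy 3.80 dz 0.74 j6 -0.73 rp [-3.140e+00 -2.000e-03  1.599e+00] t 52.5
```

Emit:
jog_arm(
  commands=[
    {"dx":0,"dy":0,"dz":0,"ax":0,"ay":0,"az":-0.87,"gripper":1},
    {"dx":0,"dy":0,"dz":0,"ax":0,"ay":0,"az":-0.87,"gripper":1},
    {"dx":0.5,"dy":0.15,"dz":0,"ax":0,"ay":0,"az":0,"gripper":1},
    {"dx":0.9,"dy":0.27,"dz":0,"ax":0,"ay":0,"az":0,"gripper":1},
    {"dx":0.9,"dy":0.27,"dz":0,"ax":0,"ay":0,"az":0,"gripper":1},
    {"dx":0.9,"dy":0.27,"dz":0,"ax":0,"ay":0,"az":0,"gripper":1},
    {"dx":0.9,"dy":0.27,"dz":0,"ax":0,"ay":0,"az":0,"gripper":1},
    {"dx":0.9,"dy":0.27,"dz":0,"ax":0,"ay":0,"az":0,"gripper":1},
    {"dx":0.9,"dy":0.27,"dz":0,"ax":0,"ay":0,"az":0,"gripper":1},
    {"dx":0.9,"dy":0.27,"dz":0,"ax":0,"ay":0,"az":0,"gripper":1},
  ],
)

```text
clock: 53.8
eef_pos: [533.1, -126.2, 110.1]
eef_rot: [-3.14, -0.001, 1.902]
wrist_force: [1.3, 0.4, -3.6]
finger_gap: 40.8
finger_force: 40.0
```

Emit:
jog_arm(
  commands=[
    {"dx":0.9,"dy":0.27,"dz":0,"ax":0,"ay":0,"az":0,"gripper":1},
    {"dx":0.9,"dy":0.27,"dz":0,"ax":0,"ay":0,"az":0,"gripper":1},
    {"dx":0.9,"dy":0.27,"dz":0,"ax":0,"ay":0,"az":0,"gripper":1},
    {"dx":0.9,"dy":0.27,"dz":0,"ax":0,"ay":0,"az":0,"gripper":1},
    {"dx":0.9,"dy":0.27,"dz":0,"ax":0,"ay":0,"az":0,"gripper":1},
    {"dx":0.9,"dy":0.27,"dz":0,"ax":0,"ay":0,"az":0,"gripper":1},
    {"dx":0.34,"dy":0.14,"dz":0.3,"ax":0,"ay":0,"az":0,"gripper":1},
    {"dx":0,"dy":0,"dz":0.7,"ax":0,"ay":0,"az":0,"gripper":1},
    {"dx":0,"dy":0,"dz":0,"ax":0,"ay":0,"az":0,"gripper":1},
    {"dx":0,"dy":0,"dz":0,"ax":0,"ay":0,"az":0,"gripper":1},
  ],
)

```text
clock: 55.05
eef_pos: [525.7, 112.1, 71.4]
eef_rot: [3.142, 0.0, 1.902]
wrist_force: [-0.6, 0.9, -4.6]
finger_gap: 41.3
finger_force: 40.0
```

Run:
```python
from h import *
held();go(524.7,113.0,26,109.05)
```

```text
mark [521.2 112.5] area 116
tool offset x 1.9 y -4.2
[525.7 112.1  71.4] gap 41.3 F 40.0 fz [-0.6  0.9 -4.6]
az tot -0.01 dx 0.03 dy -0.02 dz 1.14 j6 -0.19 rp [3.141 0.    1.902] t 55.1
```

Emit:
jog_arm(
  commands=[
    {"dx":0.02,"dy":-0.02,"dz":0.5,"ax":0,"ay":0,"az":0,"gripper":1},
    {"dx":0,"dy":0,"dz":0.3,"ax":0,"ay":0,"az":0,"gripper":1},
    {"dx":0,"dy":0,"dz":0.1,"ax":0,"ay":0,"az":0,"gripper":1},
    {"dx":0,"dy":0,"dz":0.08,"ax":0,"ay":0,"az":0,"gripper":1},
    {"dx":0,"dy":0,"dz":0.08,"ax":0,"ay":0,"az":0,"gripper":1},
    {"dx":0,"dy":0,"dz":0.08,"ax":0,"ay":0,"az":0,"gripper":1},
    {"dx":0,"dy":0,"dz":0,"ax":0,"ay":0,"az":0,"gripper":1},
    {"dx":0,"dy":0,"dz":0,"ax":0,"ay":0,"az":0,"gripper":1},
  ],
)

```text
clock: 56.1
eef_pos: [524.5, 113.0, 25.6]
eef_rot: [3.141, 0.0, 1.903]
wrist_force: [0.5, 0.6, -3.3]
finger_gap: 41.0
finger_force: 40.0
```

Emit:
jog_arm(
  commands=[
    {"dx":0,"dy":0,"dz":0,"ax":0,"ay":0,"az":0,"gripper":0.3},
    {"dx":0,"dy":0,"dz":0,"ax":0,"ay":0,"az":0,"gripper":0.3},
    {"dx":0,"dy":0,"dz":0,"ax":0,"ay":0,"az":0,"gripper":0.3},
    {"dx":0,"dy":0,"dz":-0.4,"ax":0,"ay":0,"az":0,"gripper":0.3},
    {"dx":0,"dy":0,"dz":-0.9,"ax":0,"ay":0,"az":0,"gripper":0.3},
    {"dx":0,"dy":0,"dz":-0.9,"ax":0,"ay":0,"az":-0.9,"gripper":0},
    {"dx":0,"dy":0,"dz":-0.9,"ax":0,"ay":0,"az":-0.9,"gripper":0},
    {"dx":0,"dy":0,"dz":-0.9,"ax":0,"ay":0,"az":-0.9,"gripper":0},
    {"dx":0,"dy":0,"dz":-0.3,"ax":0,"ay":0,"az":-0.9,"gripper":0},
    {"dx":0,"dy":0,"dz":0,"ax":0,"ay":0,"az":-0.9,"gripper":0},
  ],
)

```text
clock: 57.35
eef_pos: [524.8, 113.1, 199.9]
eef_rot: [3.14, 0.003, 2.693]
wrist_force: [-0.7, -0.1, 0.6]
finger_gap: 94.1
finger_force: 0.0
```

Emit:
jog_arm(
  commands=[
    {"dx":0,"dy":0,"dz":0,"ax":0,"ay":0,"az":-0.9,"gripper":0},
    {"dx":0,"dy":0,"dz":0,"ax":0,"ay":0,"az":-0.9,"gripper":0},
    {"dx":0,"dy":0,"dz":0,"ax":0,"ay":0,"az":-0.8,"gripper":0},
    {"dx":0,"dy":0.9,"dz":0,"ax":0,"ay":0,"az":0,"gripper":0},
    {"dx":0,"dy":0.9,"dz":0,"ax":0,"ay":0,"az":0,"gripper":0},
    {"dx":0,"dy":0.9,"dz":0,"ax":0,"ay":0,"az":0,"gripper":0},
    {"dx":-0.2,"dy":0.6,"dz":0,"ax":0,"ay":0,"az":0,"gripper":0},
    {"dx":0,"dy":0,"dz":0,"ax":0,"ay":0,"az":0,"gripper":0},
    {"dx":0,"dy":0,"dz":0,"ax":0,"ay":0,"az":0,"gripper":0},
  ],
)

```text
clock: 58.48
eef_pos: [532.3, 244.5, 198.0]
eef_rot: [-3.142, 0.0, -3.142]
wrist_force: [-0.7, 0.1, -0.4]
finger_gap: 94.4
finger_force: 0.0
```

Run:
```python
from h import *
w,_=look(520.4,113.1,27,t=None)
cv2.imwrite("pics/o_tray2.png",ortho(w,640,440,360,220,27,2.2)[...,::-1]);go(368,-43.5,110,180)
```

```text
mark [520.1 113.4] area 116
az tot -0.00 dx 4.11 dy -7.19 dz 2.20 j6 -1.20 rp [3.142 0.    3.141] t 58.5
```

View pics/o_tray2.png

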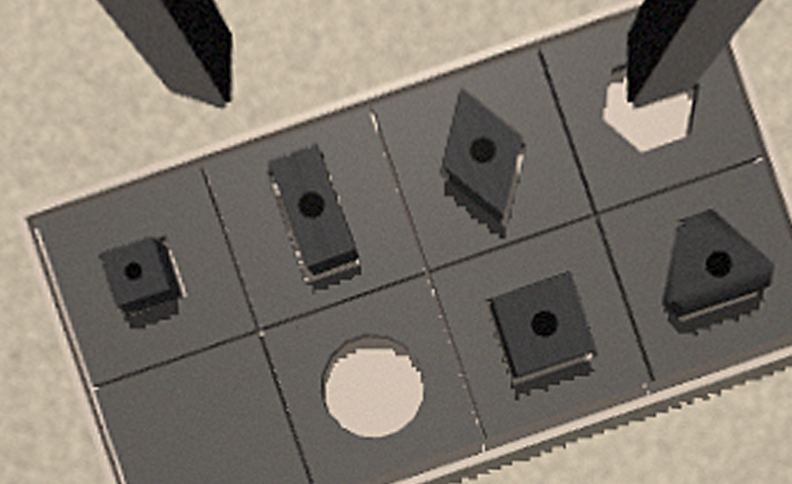

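All five blanks sit flat in their pockets: small square (133,271), bar (312,205), diamond (483,150), square (544,323), triangle (718,264). Now the cover.

Emit:
jog_arm(
  commands=[
    {"dx":0.51,"dy":-0.9,"dz":0.27,"ax":0,"ay":0,"az":0,"gripper":0},
    {"dx":0.51,"dy":-0.9,"dz":0.27,"ax":0,"ay":0,"az":0,"gripper":0},
    {"dx":0.51,"dy":-0.9,"dz":0.27,"ax":0,"ay":0,"az":0,"gripper":0},
    {"dx":0.51,"dy":-0.9,"dz":0.27,"ax":0,"ay":0,"az":0,"gripper":0},
    {"dx":0.51,"dy":-0.9,"dz":0.27,"ax":0,"ay":0,"az":0,"gripper":0},
    {"dx":0.51,"dy":-0.9,"dz":0.27,"ax":0,"ay":0,"az":0,"gripper":0},
    {"dx":0.51,"dy":-0.9,"dz":0.27,"ax":0,"ay":0,"az":0,"gripper":0},
    {"dx":0.54,"dy":-0.89,"dz":0.3,"ax":0,"ay":0,"az":0,"gripper":0},
    {"dx":0,"dy":0,"dz":0,"ax":0,"ay":0,"az":0,"gripper":0.3},
    {"dx":0,"dy":0,"dz":0,"ax":0,"ay":0,"az":0,"gripper":0.3},
  ],
)

```text
clock: 59.78
eef_pos: [368.4, -42.7, 110.4]
eef_rot: [-3.141, 0.001, 3.141]
wrist_force: [1.3, 0.3, 0.3]
finger_gap: 77.6
finger_force: 0.0
```

Run:
```python
from h import *
go(368,-43.5,19.5,180)
w=cam("wrist","w_cov");g=cv2.cvtColor(w["image"],cv2.COLOR_RGB2GRAY);k=4
o=cv2.cvtColor(ortho(w,428,-3,80,120,30,k),cv2.COLOR_RGB2GRAY)
for x in (390,368,350): print(x,[int(v) for v in o[int((428-x)*k)-1:int((428-x)*k)+2,100:230:2].mean(0)])
c=cam("top");print(np.round(proj(c,[[368,-43.5,30]])))
```

```text
az tot -0.01 dx 0.01 dy -0.02 dz 2.27 j6 -1.78 rp [-3.141e+00  1.000e-03  3.141e+00] t 59.8
390 [156, 161, 162, 158, 153, 150, 150, 150, 152, 153, 157, 161, 161, 159, 160, 162, 161, 124, 100, 124, 156, 173, 177, 171, 168, 166, 165, 167, 168, 164, 163, 167, 167, 163, 162, 161, 162, 165, 164, 157, 137, 112, 128, 164, 166, 161, 161, 159, 158, 158, 160, 161, 160, 155, 154, 154, 155, 155, 155, 157, 159, 159, 158, 158, 159]
368 [159, 158, 156, 156, 153, 148, 149, 150, 150, 152, 154, 154, 154, 154, 153, 153, 160, 138, 108, 125, 155, 163, 166, 162, 160, 157, 154, 157, 162, 160, 161, 163, 162, 160, 159, 157, 156, 157, 156, 153, 136, 113, 84, 100, 155, 167, 156, 155, 155, 156, 152, 151, 157, 157, 153, 153, 153, 152, 154, 156, 157, 156, 154, 152, 152]
350 [151, 154, 154, 151, 148, 145, 146, 147, 146, 147, 149, 150, 150, 150, 149, 150, 153, 137, 106, 115, 145, 156, 157, 152, 152, 152, 152, 152, 151, 150, 152, 155, 157, 156, 153, 153, 154, 152, 152, 150, 133, 102, 72, 110, 165, 156, 147, 152, 149, 148, 153, 154, 152, 150, 149, 149, 149, 149, 148, 150, 152, 151, 148, 145, 146]
[[298. 274.]]
```

Run:
```python
from h import *
w=cam("wrist");p=manip.read_state()["eef_pos"];T=w["world_to_cam"].copy()
T[:3,3]-=T[:3,:3]@(np.array([511.25,-43.03,115.33])-p);w["world_to_cam"]=T
w["image"]=cv2.imread("pics/w_die3.png")[...,::-1].copy()
k=4;o=cv2.cvtColor(ortho(w,590,25,140,160,34,k),cv2.COLOR_RGB2GRAY)
def show(v,name): 
    d=np.abs(np.diff(cv2.GaussianBlur(v.astype(np.float32).reshape(1,-1),(0,0),2)[0]));pk=[i for i in range(2,len(d)-2) if d[i]==d[i-2:i+3].max() and d[i]>5];return pk
for x in (550,540,480,470,460): 
    r=int((590-x)*k);v=o[r-4:r+5].mean(0);print("x",x,"edges y",[round(25-(i+.5)/k,1) for i in show(v,"")])
for y in (-80,-70,-20,-10):
    c=int((25-y)*k);v=o[:,c-4:c+5].mean(1);print("y",y,"edges x",[round(590-(i+.5)/k,1) for i in show(v,"")])
```

```text
x 550 edges y [23.9, 7.9, 3.1, -28.1, -95.6, -100.1, -109.1]
x 540 edges y [23.9, 8.1, 4.9, 3.1, -27.9, -95.1, -96.6, -99.9, -108.9, -113.9]
x 480 edges y [8.9, 5.1, 3.6, -94.4]
x 470 edges y [9.1, 5.4, 3.9, -94.4]
x 460 edges y [9.1, 4.6, -0.9, -93.4, -99.1]
y -80 edges x [576.9, 573.1, 570.9, 566.4, 523.4, 501.4, 448.6, 442.9]
y -70 edges x [577.1, 573.1, 571.1, 567.4, 523.4, 502.1, 448.9, 442.6]
y -20 edges x [578.1, 574.1, 571.9, 569.4, 524.1, 501.4, 449.6, 443.1]
y -10 edges x [578.1, 574.1, 571.9, 569.1, 524.1, 502.1, 449.6]
```

Emit:
jog_arm(
  commands=[
    {"dx":0.01,"dy":-0.01,"dz":0.8,"ax":0,"ay":0,"az":0,"gripper":0.4},
    {"dx":0,"dy":0,"dz":0.8,"ax":0,"ay":0,"az":0,"gripper":0.4},
    {"dx":0,"dy":0,"dz":0.5,"ax":0,"ay":0,"az":0,"gripper":0.5},
    {"dx":0,"dy":0,"dz":0.17,"ax":0,"ay":0,"az":0,"gripper":0.6},
    {"dx":0,"dy":0,"dz":0,"ax":0,"ay":0,"az":0,"gripper":1},
    {"dx":0,"dy":0,"dz":0,"ax":0,"ay":0,"az":0,"gripper":1},
    {"dx":0,"dy":0,"dz":0,"ax":0,"ay":0,"az":0,"gripper":1},
    {"dx":0,"dy":0,"dz":0,"ax":0,"ay":0,"az":0,"gripper":1},
    {"dx":0,"dy":0,"dz":0,"ax":0,"ay":0,"az":0,"gripper":1},
    {"dx":0,"dy":0,"dz":0,"ax":0,"ay":0,"az":0,"gripper":1},
  ],
)

```text
clock: 61.18
eef_pos: [368.1, -43.0, 19.6]
eef_rot: [-3.141, 0.001, -3.142]
wrist_force: [-0.5, 0.6, 7.0]
finger_gap: 11.7
finger_force: 40.0
```

Emit:
jog_arm(
  commands=[
    {"dx":0,"dy":0,"dz":0,"ax":0,"ay":0,"az":0,"gripper":1},
    {"dx":0,"dy":0,"dz":0,"ax":0,"ay":0,"az":0,"gripper":1},
    {"dx":0,"dy":0,"dz":-0.3,"ax":0,"ay":0,"az":0,"gripper":1},
    {"dx":0,"dy":0,"dz":-0.5,"ax":0,"ay":0,"az":0,"gripper":1},
    {"dx":0,"dy":0,"dz":-0.7,"ax":0,"ay":0,"az":0.08,"gripper":1},
    {"dx":0,"dy":0,"dz":0,"ax":0,"ay":0,"az":0,"gripper":1},
    {"dx":0,"dy":0,"dz":0,"ax":0,"ay":0,"az":0,"gripper":1},
  ],
)

```text
clock: 62.05
eef_pos: [367.2, -42.9, 78.5]
eef_rot: [3.141, -0.001, 3.128]
wrist_force: [-0.0, 0.4, -3.3]
finger_gap: 11.5
finger_force: 40.0
```

Run:
```python
from h import *
s=manip.read_state();print(s["finger_gap"],s["finger_force"]);go(512,-45.6,51,179.2)
```

```text
11.494645716576192 39.99906778335571
az tot 0.00 dx -3.62 dy -0.02 dz 0.69 j6 -1.77 rp [ 3.141e+00 -1.000e-03  3.128e+00] t 62.0
```

Emit:
jog_arm(
  commands=[
    {"dx":-0.4,"dy":0,"dz":0,"ax":0,"ay":0,"az":0,"gripper":1},
    {"dx":-0.8,"dy":0,"dz":0,"ax":0,"ay":0,"az":0,"gripper":1},
    {"dx":-0.8,"dy":0,"dz":0,"ax":0,"ay":0,"az":0,"gripper":1},
    {"dx":-0.8,"dy":0,"dz":0,"ax":0,"ay":0,"az":0,"gripper":1},
    {"dx":-0.6,"dy":-0.02,"dz":0,"ax":0,"ay":0,"az":0,"gripper":1},
    {"dx":-0.22,"dy":0,"dz":0.3,"ax":0,"ay":0,"az":0,"gripper":1},
    {"dx":0,"dy":0,"dz":0.22,"ax":0,"ay":0,"az":0,"gripper":1},
    {"dx":0,"dy":0,"dz":0,"ax":0,"ay":0,"az":0,"gripper":1},
    {"dx":0,"dy":0,"dz":0,"ax":0,"ay":0,"az":0,"gripper":1},
  ],
)

```text
clock: 63.18
eef_pos: [512.0, -45.8, 58.4]
eef_rot: [-3.142, -0.0, 3.128]
wrist_force: [-0.2, 0.3, -2.4]
finger_gap: 11.8
finger_force: 40.0
```

Run:
```python
from h import *
go(512,-45.6,51,179.2)
w=cam("wrist","w_cv2");k=4;o=cv2.cvtColor(ortho(w,590,25,140,160,34,k),cv2.COLOR_RGB2GRAY)
cv2.imwrite("pics/w_cv2z.png",cv2.resize(w["image"][100:340,170:380,::-1],None,fx=2.5,fy=2.5))
```

```text
az tot 0.00 dx 0.00 dy 0.00 dz 0.18 j6 -1.72 rp [-3.142 -0.     3.128] t 63.2
```

View pics/w_cv2z.png

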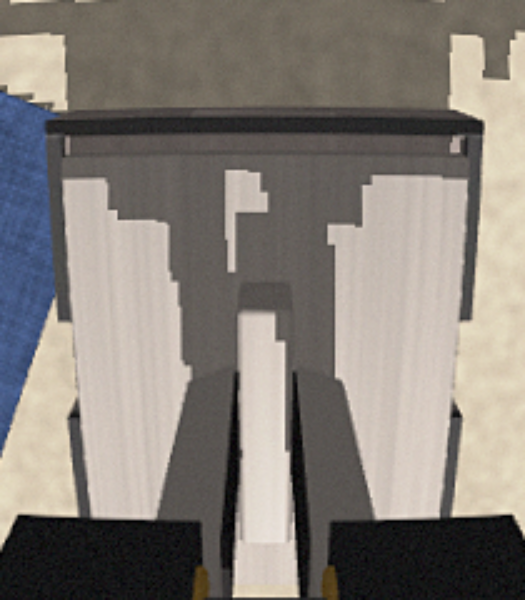

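The last view shows the cover hovering squarely inside the rim, with even gaps at left (47–62) and right (468–484). Lowering it.

Emit:
jog_arm(
  commands=[
    {"dx":0,"dy":0,"dz":0.06,"ax":0,"ay":0,"az":0,"gripper":1},
    {"dx":0,"dy":0,"dz":0.06,"ax":0,"ay":0,"az":0,"gripper":1},
    {"dx":0,"dy":0,"dz":0.05,"ax":0,"ay":0,"az":0,"gripper":1},
    {"dx":0,"dy":0,"dz":0.03,"ax":0,"ay":0,"az":0,"gripper":1},
    {"dx":0,"dy":0,"dz":0,"ax":0,"ay":0,"az":0,"gripper":1},
    {"dx":0,"dy":0,"dz":0,"ax":0,"ay":0,"az":0,"gripper":1},
  ],
)

```text
clock: 63.98
eef_pos: [512.5, -45.8, 50.3]
eef_rot: [-3.142, 0.0, 3.128]
wrist_force: [-0.6, -0.1, -3.4]
finger_gap: 11.5
finger_force: 40.0
```

Emit:
jog_arm(
  commands=[
    {"dx":0,"dy":0,"dz":0.02,"ax":0,"ay":0,"az":0,"gripper":1},
    {"dx":0,"dy":0,"dz":0,"ax":0,"ay":0,"az":0,"gripper":0.4},
    {"dx":0,"dy":0,"dz":0,"ax":0,"ay":0,"az":0,"gripper":0.4},
    {"dx":0,"dy":0,"dz":0,"ax":0,"ay":0,"az":0,"gripper":0.4},
    {"dx":0,"dy":0,"dz":-0.4,"ax":0,"ay":0,"az":0,"gripper":0.4},
    {"dx":0,"dy":0,"dz":-0.9,"ax":0,"ay":0,"az":0,"gripper":0},
    {"dx":0,"dy":0,"dz":-0.9,"ax":0,"ay":0,"az":0,"gripper":0},
    {"dx":0,"dy":0,"dz":-0.4,"ax":0,"ay":0,"az":0,"gripper":0},
    {"dx":0,"dy":0,"dz":0,"ax":0,"ay":0,"az":0,"gripper":0},
    {"dx":0,"dy":0,"dz":0,"ax":0,"ay":0,"az":0,"gripper":0},
  ],
)

```text
clock: 65.22
eef_pos: [511.9, -45.7, 152.2]
eef_rot: [3.141, -0.002, 3.128]
wrist_force: [0.3, 0.2, -0.1]
finger_gap: 93.4
finger_force: 0.0
```

Run:
```python
from h import *
w=cam("wrist","w_fin");k=4;o=cv2.cvtColor(ortho(w,590,25,140,160,38,k),cv2.COLOR_RGB2GRAY)
def show(v):
    d=np.diff(cv2.GaussianBlur(v.astype(np.float32).reshape(1,-1),(0,0),2)[0]);a=abs(d);return [(i,int(d[i])) for i in range(2,len(d)-2) if a[i]==a[i-2:i+3].max() and a[i]>5]
for x in (555,540,480,465):
    r=int((590-x)*k);print("x",x,[(round(25-(i+.5)/k,1),s) for i,s in show(o[r-4:r+5].mean(0))])
for y in (-80,-70,-20,-10):
    c=int((25-y)*k);print("y",y,[(round(590-(i+.5)/k,1),s) for i,s in show(o[:,c-4:c+5].mean(1))])
t=cam("top");g=t["image"].astype(int)
m=((g[...,2]-g[...,0]<22)&(g.sum(2)<210))[195:290,335:478];print("dark px on mat",m.sum())
```

```text
x 555 [(7.4, -18), (3.1, 10), (1.9, 9), (-92.4, -6), (-94.4, -21), (-99.4, 25)]
x 540 [(7.1, -16), (4.1, -5), (2.4, 17), (-38.9, -9), (-40.4, 10), (-51.1, -6), (-52.4, 7), (-92.4, -9), (-94.4, -14), (-99.1, 23)]
x 480 [(8.4, -20), (3.1, 15), (-38.6, -15), (-51.9, 15), (-91.6, -9), (-93.6, -21)]
x 465 [(8.4, -21), (4.6, -5), (2.9, 21), (-91.6, -7), (-93.6, -21), (-95.1, 5)]
y -80 [(574.6, -17), (571.4, 19), (452.9, -19), (442.9, 5)]
y -70 [(574.9, -18), (571.4, 20), (452.9, -16), (442.6, 5)]
y -20 [(575.4, -20), (571.9, 19), (453.6, -15), (443.4, 5)]
y -10 [(575.4, -17), (572.1, 18), (453.9, -19)]
dark px on mat 621
```

Run:
```python
from h import *
for n,p in dict(sq=(493,192.5),tri=(520.4,113.1),dia=(572.4,219.9),bar=(545,299.3),ss=(517.6,378.7)).items():
    print(n);look(*p,27,12,"top",t=62)
    look(*p,27,12,"wrist",t=55)
print(job.sign_off())
```

```text
sq
mark [494.6 193.4] area 128
mark [492.9 193.1] area 133
tri
mark [521.6 114.1] area 126
mark [520.1 113.7] area 128
dia
mark [573.8 221.4] area 126
mark [571.9 221. ] area 133
bar
mark [548.7 299.2] area 126
mark [547.1 298.9] area 138
ss
mark [518.8 380.4] area 69
the job is handed in; nothing more can be done
None
```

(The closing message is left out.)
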